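Take a reading with the cordless test probe

TASK

On the console, press the round key, then the square key, then the bar key, one at a time and each fully down, letting each come up again. Then draw the cordless test probe out of its stand and hold its pin on the ringed metal test pad of the circuit board, square to the board, pressed lightly so that the sprung pin goes about half-way in. Finish while holding it there steadily: do not put it down; touch the board with nothing but the pin, do not push it round in its holder, and leave the other things on the bench where they are.

Things in the scene. Friction and masses are not known exactly. Their poses are not given: they have to be found in the camera images.
- round_top (a point): centre of the top of the round key's white cap (round cap, 26 mm across), z up. The three keys stand in a row along y on the grey console, 70 mm apart in any order; each cap stands 13 mm proud of its black bezel (bezel top 49 mm, cap top 62 mm above the table). Behind the row (+x side) the console's display hump rises only 5 mm above the cap tops.
- round_key (a joint): travel of the round key, 0 up, grows as it is pressed straight down, stop at 0.006 m; counts as pressed beyond 0.0035 m. The spring needs about 1.2 N to start and 4 N at the stop; it returns by itself.
- square_top (a point): centre of the top of the square key's white cap (square cap, 24 x 24 mm), z up. The three keys stand in a row along y on the grey console, 70 mm apart in any order; each cap stands 13 mm proud of its black bezel (bezel top 49 mm, cap top 62 mm above the table). Behind the row (+x side) the console's display hump rises only 5 mm above the cap tops.
- square_key (a joint): travel of the square key, 0 up, grows as it is pressed straight down, stop at 0.006 m; counts as pressed beyond 0.0035 m. The spring needs about 1.2 N to start and 4 N at the stop; it returns by itself.
- bar_top (a point): centre of the top of the bar key's white cap (narrow bar-shaped cap, 40 mm long (along the console's x) x 13 mm wide), z up. The three keys stand in a row along y on the grey console, 70 mm apart in any order; each cap stands 13 mm proud of its black bezel (bezel top 49 mm, cap top 62 mm above the table). Behind the row (+x side) the console's display hump rises only 5 mm above the cap tops.
- bar_key (a joint): travel of the bar key, 0 up, grows as it is pressed straight down, stop at 0.006 m; counts as pressed beyond 0.0035 m. The spring needs about 1.2 N to start and 4 N at the stop; it returns by itself.
- console: grey key console fixed to the table, 130 x 240 mm, 45 mm high (67 mm at the black display hump along its far side); origin on the table under a point 15 mm beyond (+x) the middle key, x away from the robot, y along the row of keys.
- holder: fixed green board holder, base 120 x 150 x 14 mm, two posts 86 mm tall at y = +-67 mm that carry the tilting board between them on a level axis along y, 75 mm up; origin under the centre, z = 0.
- board (a joint): tilt of the board about the holder's y axis (rad): 0 level, positive leans its face towards the holder's -x side (roughly to the robot). A stiff friction hinge (1 Nm): light pressing does not turn it.
- pad (a point): centre of the face of the marked test pad: a bare metal disc 14 mm across, 1 mm high, inside a printed white ring 25 mm across, on the green circuit board (90 x 110 x 3 mm). z points squarely out of the board's face; x, y run in the board's plane. No part on the board stands more than 8 mm above its face, and the nearest is 25 mm from the pad's centre.
- stand: fixed probe stand: base 80 x 80 x 12 mm with an upright rectangular black socket 32 x 36 mm outside, top 95 mm above the table; origin under the centre, z = 0. The probe's body sits in it on a ledge 65 mm up, with 2 mm play all round, and is drawn out straight up: the tip is clear of the socket after a rise of 76 mm.
- probe_mid (a point): centre of the handle of the loose cordless test probe (about 80 g): handle 20 mm (its x) x 24 mm (its y) x 90 mm (its z); z points from the pin to the blunt end, up when it stands in the stand. The blunt end is 45 mm along +z; the shoulder 45 mm along -z; below it a nose 10 mm thick, 25 mm long, then the thin pin that stands out a further 20 mm. In the stand the upper 60 mm of the handle stick out.
- probe_tip (a point): very tip of the probe's pin (rounded, 4 mm thick), on the probe's axis, 90 mm from the handle's centre when not pressed in; moves with the pin.
- pin (a joint): how far the sprung pin is pushed into the probe: 0 out, stop at 0.012 m. Spring: 1 N to start, 250 N/m, so 2.5 N half-way in and 4 N at the stop.
- dispenser: white plastic dispensing bottle with a pointed nozzle, 52 mm across, 150 mm tall; loose bystander, stays where it is; origin at the centre of its underside.
- spool: aluminium wire spool standing on its flange, 54 mm across, 40 mm tall; loose bystander, stays where it is; origin at the centre of its underside.
- screwdriver: screwdriver lying flat along its x, black handle; loose bystander, stays where it is; origin at the centre of its underside.
- heatsink: finned aluminium heat sink, 45 x 45 x 24 mm; loose bystander, stays where it is; origin at the centre of its underside.
- parts_tray: grey four-compartment parts tray, 110 x 160 x 30 mm; loose bystander, stays where it is; origin at the centre of its underside.
- flux_jar: small amber glass jar with a black cap, 48 mm across, 50 mm tall; loose bystander, stays where it is; origin at the centre of its underside.
- mug: white ceramic mug, 80 mm across, 90 mm tall; loose bystander, stays where it is; origin at the centre of its underside.

How it is judged:
By the outcome, as a careful person would: the job done as asked, in the order asked, and still so for the second after the job is handed in, while the arm keeps its last pose, push and grip.
It also fails if it takes over 56 s, if anything falls off the work surface, if the arm or the gripper's body presses on something with over 40 N, if the wrist force passes 120 N, or if a joint passes its speed limit or range.

ROBOT

A 6-joint arm with a two-finger parallel gripper is mounted at the origin on the work surface. World frame = base frame: x ahead of the robot, y to its left, z up, the work surface at z = 0. Lengths are in mm, angles in rad, forces in N, time in s.
With the tool pointing down it reaches from about 375 to 900 mm from the base axis. Payload 3.1 kg.
Tool frame: the origin (TCP) lies on the front face of the gripper's body, between the roots of the fingers; the fingertips stand 73 mm ahead of it and the grasp point (between the pads) lies 54 mm ahead of it; z points along the fingers, y is the direction in which the jaws open and shut (so a half turn about z gives the same grasp; the last joint's range is limited). The gripper opens to 85 mm and grips with 20 to 120 N. Pads are 22 mm wide; open, the fingers measure 114 mm over their backs; the gripper's body (76 mm by 85 mm) begins 54 mm behind the grasp point. The pads swing forward as they close: fully open they stand 13 mm farther back than shut.
Start: joints at [-1.508, 0.527, 1.433, -0, 1.181, -0.178], TCP at [149.682, -606.789, 303.91] pointing down, gripper open.
Joint ranges: [-3.08, 3.08], [-0.75, 2.2], [0.22, 2.44], [-1.43, 4.57], [0, 2.65], [-2.85, 2.85]. Speed limits (rad/s): [2.79, 2.79, 3.14, 3.14, 3.14, 3.14].

INTERFACE

Orientations are given as a unit quaternion [w, x, y, z].
In Python, from bench import ctrl gives the robot as it stands.
- The arm moves only by the tool jog_arm, never from a script. Its argument "increments" is a list of rows, each a list of 5 numbers: the shift along the tool's x, y, z in m, then the turn about the tool's z in rad, then the opening, from 0 (shut) to 1 (fully open). A call has 1 to 20 rows; each row shifts and turns the pose as measured when the row begins, along the tool's axes as they then stand; what a row does not reach is not made up. A row lasts 1/10 s, in which the tool goes at most 50 mm and 8.59 degrees, less where a joint would pass 70% of its speed; a pose out of reach is approached as far as the arm can. A call with a gripper value outside its range is refused whole. The fingers move at their own pace and stop on an object; "grip_force" is the grip in N (left out, the last holds). Time passes only in rows, so rows that do not move let the fingers close. It gives the time, the measured TCP pose, the force and the opening at its end, in the units of the state.
- ctrl.get_state(): the state, without advancing time (a new reading comes with each control period).
- ctrl.capture(name): name is "scene" or "top" or "wrist"; returns a dict with "color" (480x640x3 uint8, red, green, blue), "camera_matrix" (3x3 intrinsics, pixels), "world_from_camera" (4x4, takes a point from camera to world coordinates); the wrist camera has in their place "tool_from_camera" (4x4, takes a point from camera to tool coordinates, whose origin is the TCP and whose axes are the flange's). Camera axes: x right, y down, z forward; pixel columns grow to the right and rows downward; lengths in mm; the calibration is good to about 2 mm. A picture is of the moment at which its call begins: read the wrist's pose just before it. There is no depth.
- ctrl.sign_off(): hands the job in, once; it reports no verdict.
Trained networks look in the newest picture that a camera, given by its name, has taken for a name from the list of things; names that differ only in an ending like _2 or _b are one class to them, and where a whole thing is asked for, a point or a joint stands for the part that bears it (a point fixed in the world has none). Each returns a list of dicts, best first, with "confidence" (0 to 1); they miss things now and then, are a little off and sometimes report something else, mostly with a low value. They report only what shows in the picture. A call takes as long as a camera call.
- ctrl.recognise(target, camera): "extent" ([left, top, right, bottom] in pixels, round what is visible of it).
- ctrl.masks_of(target, camera): "region" (480x640 bool, what is visible of it) and "extent" ([left, top, right, bottom] in pixels, round what is visible of it).
- ctrl.place_of(target, camera): "point" ([column, row] in pixels: a listed point, or the origin of a listed thing).
The state is a dict: "time_s": time; "joint_positions": joint angles; "joint_vel": joint speeds; "joint_efforts": joint torques, N m; "tool_pos": TCP position; "orientation": TCP orientation; "contact_force": force on the tool from outside, world axes, zero at the start; "ft_torque": the same for the moment, N m; "grip_width": finger opening in mm.
Only numpy, scipy, OpenCV 4.12 (cv2) and the standard library are available. Lean on these libraries where they do the work, as an engineer would, in place of code of your own. Each camera call takes 0.05 s, during which the arm holds its last target.

## Working session

There is one attempt and no reset: what is moved stays moved. The work goes in short steps, Python scripts to look and compute and a tool call to move; the robot and the scene stay as the last step left them, time stands still between calls to the robot, and variables do not carry over. Pictures are saved under pics/ and viewed, and the job is handed in when it is done.

Besides the shell and the picture viewer there is one more tool, called after ">>>" in YAML: its name, and indented under it one key for each argument. jog_arm: Moves the arm, as the interface text tells. Its arguments: {"type":"object","properties":{"increments":{"type":"array"},"grip_force":{"type":"number"}},"required":["increments"]}

```bash
mkdir -p pics; ls; python3 - <<'E'
from bench import ctrl
import cv2, numpy as np
s=ctrl.get_state(); print(s)
for c in ["scene","top","wrist"]:
    r=ctrl.capture(c); cv2.imwrite(f"pics/{c}0.png",r["color"][:,:,::-1])
    print(c,{k:np.round(v,3).tolist() for k,v in r.items() if k!="color"})
    np.savez(f"cap_{c}.npz",**r)
    for t in ["round_top","square_top","bar_top","console","holder","pad","stand","probe_mid","probe_tip","dispenser","spool","screwdriver","heatsink","parts_tray","flux_jar","mug"]:
        try:
            p=ctrl.place_of(t,c); print(c,t,[(np.round(q["point"],1).tolist(),round(q["confidence"],2)) for q in p[:3]])
        except Exception as e: print(t,e)
E
```

```text
pics
{'time_s': 0.0, 'joint_positions': array([-1.50748868e+00,  5.28475537e-01,  1.43390805e+00,  1.82953539e-05,
        1.18139476e+00, -1.78488838e-01]), 'joint_vel': array([-0.00069494, -0.00027903,  0.00096936,  0.00012355, -0.00046227,
       -0.00176322]), 'joint_efforts': array([ 3.42540661e-04, -4.42343724e+01, -1.78021753e+01, -1.63769741e-04,
        8.45481001e-03, -6.32953636e-07]), 'tool_pos': array([ 149.65755909, -606.23945099,  302.92586051]), 'orientation': array([-1.09054724e-03,  9.92700532e-01,  1.20600414e-01,  7.13478870e-05]), 'contact_force': array([-0.65185055,  0.15984165,  0.21514651]), 'ft_torque': array([ 0.02905216, -0.0191669 , -0.05744331]), 'grip_width': 85.23362116003446}
scene {'camera_matrix': [[529.177, 0.0, 319.752], [0.0, 529.177, 236.22], [0.0, 0.0, 1.0]], 'world_from_camera': [[-0.644, 0.553, -0.528, 1156.753], [0.765, 0.458, -0.453, 533.392], [-0.009, -0.696, -0.718, 900.71], [0.0, 0.0, 0.0, 1.0]]}
scene round_top [([264.2, 186.5], 0.5)]
scene square_top [([244.7, 174.4], 0.62)]
scene bar_top [([228.0, 163.0], 0.41)]
scene console [([243.6,
[... 1249 characters left out ...]
top screwdriver [([317.1, 323.8], 0.62)]
top heatsink [([383.6, 318.4], 0.82)]
top parts_tray [([443.6, 167.2], 0.55)]
top flux_jar [([173.9, 199.2], 0.64)]
top mug [([156.4, 324.6], 0.81)]
wrist {'camera_matrix': [[391.727, 0.0, 322.185], [0.0, 391.727, 243.371], [0.0, 0.0, 1.0]], 'tool_from_camera': [[0.001, -0.948, -0.319, 81.84], [1.0, 0.001, 0.001, -0.424], [-0.001, -0.319, 0.948, -70.298], [0.0, 0.0, 0.0, 1.0]]}
wrist round_top []
wrist square_top []
wrist bar_top []
wrist console []
wrist holder []
wrist pad []
wrist stand []
wrist probe_mid []
wrist probe_tip []
wrist dispenser []
wrist spool []
wrist screwdriver []
wrist heatsink []
wrist parts_tray []
wrist flux_jar []
wrist mug []
```

View pics/scene0.png

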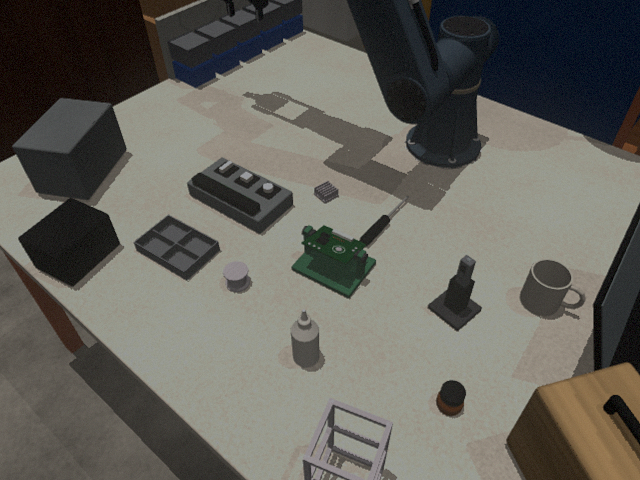

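View pics/top0.png

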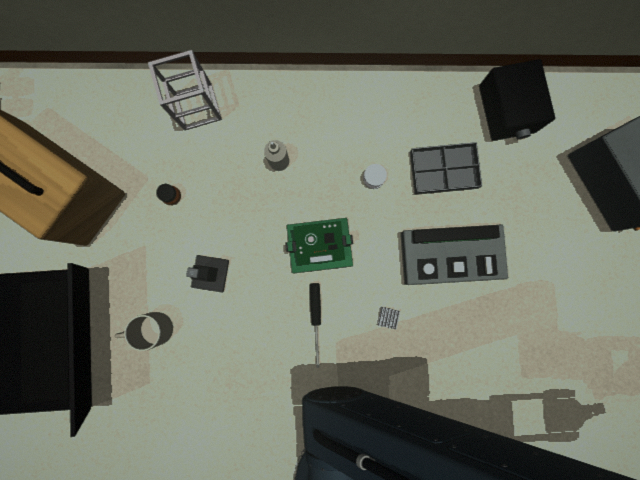

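View pics/wrist0.png

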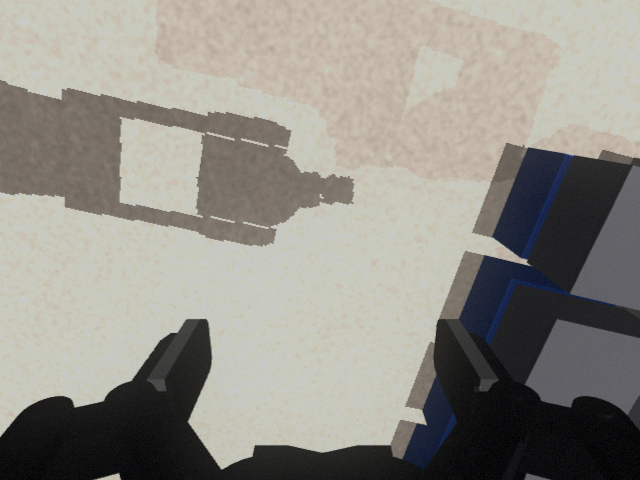

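```bash
cat > h.py <<'E'
import numpy as np, cv2
def load(c):
    r=dict(np.load(f"cap_{c}.npz")); return r
def ray(r,uv,W=None):
    K=r["camera_matrix"]; W=r["world_from_camera"] if W is None else W
    d=W[:3,:3]@np.linalg.inv(K)@np.array([uv[0],uv[1],1.]); return W[:3,3],d/np.linalg.norm(d)
def atz(r,uv,z,W=None):
    o,d=ray(r,uv,W); return o+d*(z-o[2])/d[2]
def tri(rays):
    A=np.zeros((3,3));b=np.zeros(3)
    for o,d in rays:
        P=np.eye(3)-np.outer(d,d);A+=P;b+=P@o
    x=np.linalg.solve(A,b); return x,[np.linalg.norm((np.eye(3)-np.outer(d,d))@(x-o)) for o,d in rays]
def proj(r,X,W=None):
    K=r["camera_matrix"]; W=r["world_from_camera"] if W is None else W
    p=K@(W[:3,:3].T@(np.asarray(X,float)-W[:3,3])); return p[:2]/p[2]
E
python3 - <<'E'
from h import *
s=load("scene");t=load("top")
for n,us,ut,z in [("round",(267,187),(428,268.5),62),("square",(246,176),(459,267),62),("bar",(226.5,165.5),(489,265),62)]:
    print(n,atz(s,us,z),atz(t,ut,z),tri([ray(s,us),ray(t,ut)]))
a=s["color"][210:310,280:390];b=t["color"][205:285,275:365]
c=s["color"][240:340,410:500];d=t["color"][245:305,175:240]
cv2.imwrite("pics/z1.png",cv2.resize(a,None,fx=7,fy=6,interpolation=2)[:,:,::-1])
cv2.imwrite("pics/z2.png",cv2.resize(b,None,fx=7,fy=7,interpolation=2)[:,:,::-1])
cv2.imwrite("pics/z3.png",np.hstack([cv2.resize(c,(400,444),interpolation=2),cv2.resize(d,(400,444),interpolation=2)])[:,:,::-1])
E
```

```text
round [ 494.92556749 -201.50492466   62.        ] [ 494.07058257 -201.19365257   62.        ] (array([ 494.32072499, -201.62222558,   61.46102614]), [np.float64(0.382403687005218), np.float64(0.38240368700527144)])
square [ 498.06149083 -270.98058732   62.        ] [ 498.00729314 -273.03050142   62.        ] (array([ 497.56683393, -272.71724178,   60.95581002]), [np.float64(0.7528360963218123), np.float64(0.7528360963219012)])
bar [ 500.31029934 -339.30302705   62.        ] [ 503.09003073 -342.66329158   62.        ] (array([ 501.75548607, -340.63350745,   62.78951617]), [np.float64(2.091742845710881), np.float64(2.091742845710909)])
```

View pics/z1.png

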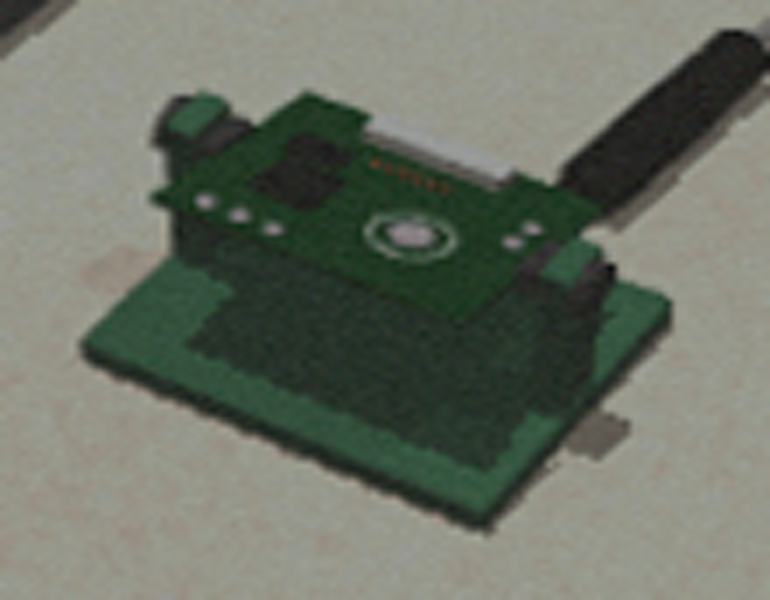

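View pics/z2.png

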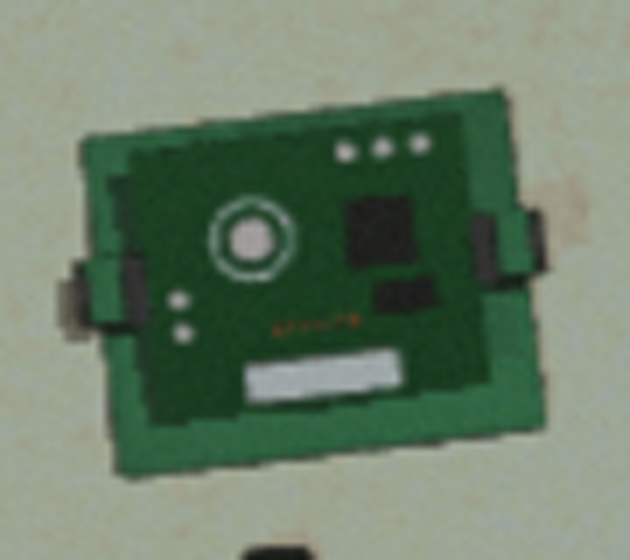

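View pics/z3.png

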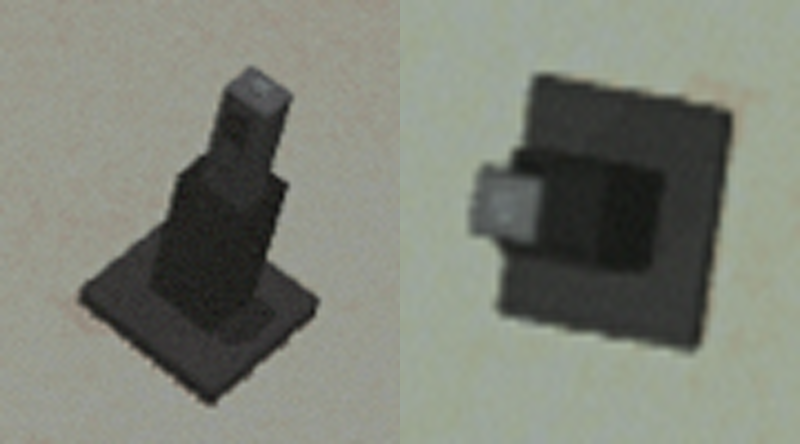

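```bash
python3 - <<'E'
from h import *
s=load("scene");t=load("top")
S={"A":(308,92),"B":(158,195),"C":(462,315),"D":(600,212),"pad":(410,235),"l1":(205,201),"l3":(274,228),"r1":(513,242),"r2":(533,228)}
T={"A":(488,383),"B":(462,112),"C":(128,150),"D":(152,423),"pad":(252,240),"l1":(420,143),"l3":(346,152),"r1":(178,300),"r2":(183,333)}
P={}
for k in S:
    us=np.array(S[k])/[7,6]+[280,210]-0.5;ut=np.array(T[k])/7+[275,205]-0.5
    x,e=tri([ray(s,us),ray(t,ut)]);P[k]=x;print(k,x.round(1),round(e[0],1))
ks=list("ABCD")
X=np.array([P[k] for k in P]);c=X.mean(0);n=np.linalg.svd(X-c)[2][2];n*=np.sign(n[2]);print("normal",n,np.degrees(np.arccos(n[2])), (X-c)@n)
E
```

```text
A [513.9  -7.   69.9] 0.0
B [599.6   3.8  91.4] 1.6
C [586.7 110.9  94. ] 0.8
D [501.1 101.7  68.1] 1.8
pad [559.2  70.5  82.9] 0.2
l1 [590.5  16.2  89.2] 0.3
l3 [587.3  40.4  89.2] 0.5
r1 [539.7  94.6  79.7] 0.3
r2 [528.8  93.4  77. ] 0.7
normal [-0.25467772 -0.03805584  0.96627688] 14.922087891912915 [ 1.26342164 -0.20603877  1.4692416  -1.36493389 -0.67712237 -0.55817474
 -0.65998198  0.21929658  0.51429193]
```

```bash
cat >> h.py <<'E'
from scipy.spatial.transform import Rotation as Rot
def Rq(q): return Rot.from_quat([q[1],q[2],q[3],q[0]]).as_matrix()
def go(st,tgt,off=73,axz=None):
    """tool-frame shift (mm) to bring the point off mm ahead of TCP to tgt; print"""
    R=Rq(st["orientation"]);p=np.asarray(st["tool_pos"])+R[:,2]*off
    d=R.T@(np.asarray(tgt)-p)
    print("t",round(st["time_s"],2),"tip",p.round(1),"toolx az",round(np.degrees(np.arctan2(R[1,0],R[0,0])),1),"zdir",R[:,2].round(4),"SHIFT mm",d.round(1),"F",np.round(st["contact_force"],2),"w",round(st["grip_width"],1))
E
python3 - <<'E'
from h import *
from bench import ctrl
go(ctrl.get_state(),[494.2,-201.8,90])
t=load("top");s=load("scene")
# where others are
for n,uv,z in [("mug",(150,331),90),("stand",(209,273),12),("disp",(275,147),150)]: print(n,atz(t,uv,z))
E
```

```text
t 2.55 tip [ 149.7 -606.8  230.9] toolx az 13.9 zdir [ 0. -0. -1.] SHIFT mm [ 431.5 -310.7  140.9] F [ 0.32  0.49 -0.38] w 85.5
mug [350.89931675 424.06521978  90.        ]
stand [480.9519266  317.04875222  12.        ]
disp [752.2926075  146.71378981 150.        ]
```

>>> jog_arm:
  increments:
    - [0,0,0,0.095,0]
    - [0,0,0,0.095,0]
    - [0,0,0,0,0]

```text
time_s: 2.85
tool_pos: [149.7, -606.8, 303.9]
orientation: [-0.0, 1.0, 0.023, -0.0]
contact_force: [0.4, 0.0, -0.4]
grip_width: 43.7
```

```bash
python3 - <<'E'
from h import *
from bench import ctrl
go(ctrl.get_state(),[494.2,-201.8,90])
E
```

```text
t 2.85 tip [ 149.7 -606.8  230.9] toolx az 2.6 zdir [-0.  0. -1.] SHIFT mm [ 362.6 -388.9  140.9] F [ 0.38  0.02 -0.4 ] w 43.7
```

>>> jog_arm:
  increments:
    - [0.03,-0.032,0,0,0]
    - [0.03,-0.032,0,0,0]
    - [0.03,-0.032,0,0,0]
    - [0.03,-0.032,0,0,0]
    - [0.03,-0.032,0,0,0]
    - [0.03,-0.032,0,0,0]
    - [0.03,-0.032,0,0,0]
    - [0.03,-0.032,0,0,0]
    - [0.03,-0.032,0.02,0,0]
    - [0.03,-0.032,0.02,0,0]
    - [0.03,-0.032,0.02,0,0]
    - [0.03,-0.032,0.02,0,0]
    - [0,0,0.02,0,0]
    - [0,0,0,0,0]

```text
time_s: 4.25
tool_pos: [502.5, -194.5, 201.5]
orientation: [0.008, 0.999, 0.037, 0.005]
contact_force: [-0.1, 0.0, -0.8]
grip_width: -0.2
```

```bash
python3 - <<'E'
from h import *
from bench import ctrl
s=ctrl.get_state();go(s,[494.2,-201.8,66])
r=ctrl.capture("wrist");cv2.imwrite("pics/w1.png",r["color"][:,:,::-1])
R=Rq(s["orientation"]);T=np.eye(4);T[:3,:3]=R;T[:3,3]=s["tool_pos"];W=T@r["tool_from_camera"]
np.savez("cap_w1.npz",W=W,**r)
print({k:proj(r,v,W).round(0) for k,v in dict(round=(494.2,-201.8,62),square=(498,-271.7,62),bar=(501.8,-341.6,62)).items()})
print("tips",proj(r,s["tool_pos"]+73*R[:,2],W))
E
```

```text
t 4.25 tip [ 503.3 -195.7  128.5] toolx az 4.2 zdir [ 0.0099 -0.0161 -0.9998] SHIFT mm [-10.    4.4  62.5] F [-0.12  0.02 -0.83] w -0.2
{'round': array([330., 278.]), 'square': array([449., 279.]), 'bar': array([567., 281.])}
tips [322.57812554 320.38955758]
```

View pics/w1.png

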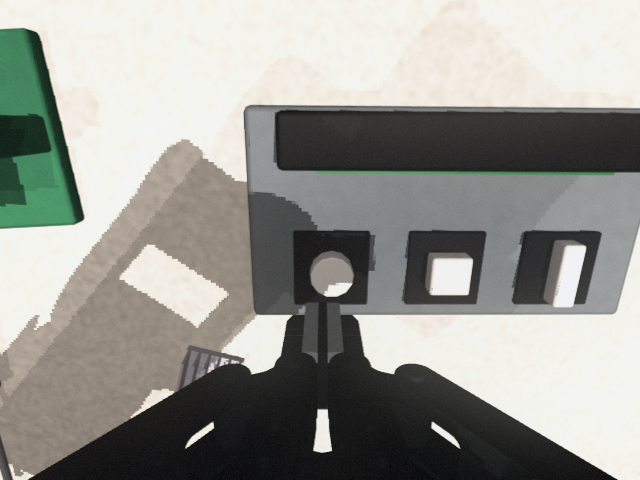

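>>> jog_arm:
  increments:
    - [-0.004,0.002,0.02,0,0]
    - [-0.004,0.002,0.02,0,0]
    - [0,0,0.015,0,0]
    - [0,0,0,0,0]

```text
time_s: 4.7
tool_pos: [497.8, -205.7, 151.7]
orientation: [0.012, 0.999, 0.036, 0.01]
contact_force: [0.3, -0.1, 0.2]
grip_width: 0.0
```

```bash
python3 - <<'E'
from h import *
from bench import ctrl
s=ctrl.get_state();go(s,[495.5,-201.8,56])
E
```

```text
t 4.7 tip [ 499.4 -207.4   78.7] toolx az 4.1 zdir [ 0.0213 -0.0236 -0.9995] SHIFT mm [-3.9 -6.5 22.5] F [ 0.27 -0.14  0.2 ] w 0.0
```

>>> jog_arm:
  increments:
    - [-0.004,-0.006,0.003,0,0]
    - [0,0,0,0,0]

```text
time_s: 4.9
tool_pos: [493.5, -201.7, 150.5]
orientation: [0.013, 0.999, 0.035, 0.012]
contact_force: [0.3, 0.2, 0.5]
grip_width: -0.2
```

```bash
python3 - <<'E'
from h import *
from bench import ctrl
s=ctrl.get_state();go(s,[495.5,-201.8,56]);print(s["joint_vel"].round(3))
E
```

```text
t 4.9 tip [ 495.2 -203.5   77.6] toolx az 4.0 zdir [ 0.024  -0.0256 -0.9994] SHIFT mm [-0.1 -2.3 21.5] F [0.27 0.17 0.53] w -0.2
[-0.018 -0.023 -0.046 -0.004 -0.008 -0.005]
```

>>> jog_arm:
  increments:
    - [0,-0.002,0.006,0,0]
    - [0,0,0.006,0,0]
    - [0,0,0.003,0,0]
    - [0,0,0.003,0,0]
    - [0,0,0.003,0,0]

```text
time_s: 5.4
tool_pos: [495.0, -201.0, 130.8]
orientation: [0.015, 0.999, 0.035, 0.014]
contact_force: [-0.9, 0.0, 3.6]
grip_width: -0.4
```

```bash
python3 - <<'E'
from h import *
from bench import ctrl
s=ctrl.get_state();go(s,[495.5,-201.8,56]);print(s["joint_vel"].round(3))
E
```

```text
t 5.4 tip [ 497.1 -203.1   57.9] toolx az 4.1 zdir [ 0.0286 -0.0288 -0.9992] SHIFT mm [-1.6 -1.4  1.8] F [-0.94  0.01  3.6 ] w -0.4
[ 0.002  0.059  0.008 -0.003 -0.065  0.002]
```

>>> jog_arm:
  increments:
    - [0,0,0.003,0,0]
    - [0,0,0.002,0,0]

```text
time_s: 5.6
tool_pos: [495.1, -201.0, 128.1]
orientation: [0.015, 0.999, 0.036, 0.014]
contact_force: [-5.8, 2.6, 31.9]
grip_width: -0.2
```

```bash
python3 - <<'E'
from h import *
from bench import ctrl
s=ctrl.get_state();go(s,[495.5,-201.8,56]);print(s["joint_vel"].round(3))
E
```

```text
t 5.6 tip [ 497.2 -203.1   55.1] toolx az 4.1 zdir [ 0.0282 -0.0289 -0.9992] SHIFT mm [-1.5 -1.4 -1. ] F [-5.8   2.56 31.85] w -0.2
[ 0.002  0.004  0.003 -0.004 -0.013  0.   ]
```

>>> jog_arm:
  increments:
    - [0,0,-0.008,0,0]
    - [0,0,-0.01,0,0]
    - [0,0,-0.01,0,0]
    - [0,0,0,0,0]

```text
time_s: 6.0
tool_pos: [495.0, -200.5, 158.2]
orientation: [0.016, 0.999, 0.036, 0.015]
contact_force: [0.9, -1.1, 0.3]
grip_width: -0.4
```

```bash
python3 - <<'E'
from h import *
from bench import ctrl
s=ctrl.get_state();go(s,[499,-271.7,78]);print(s["joint_vel"].round(3))
E
```

```text
t 6.0 tip [ 497.2 -202.7   85.3] toolx az 4.1 zdir [ 0.0305 -0.0304 -0.9991] SHIFT mm [-3.4 68.7  9.5] F [ 0.87 -1.12  0.32] w -0.4
[-0.001  0.016  0.007  0.    -0.005 -0.001]
```

>>> jog_arm:
  increments:
    - [-0.001,0.017,0,0,0]
    - [-0.001,0.017,0,0,0]
    - [-0.001,0.017,0,0,0]
    - [0,0.017,0.003,0,0]
    - [0,0,0,0,0]
    - [0,0,0,0,0]

```text
time_s: 6.6
tool_pos: [496.7, -277.1, 155.7]
orientation: [0.016, 0.999, 0.034, 0.014]
contact_force: [-0.1, 0.1, -0.7]
grip_width: 0.1
```

```bash
python3 - <<'E'
from h import *
from bench import ctrl
s=ctrl.get_state();go(s,[499,-271.7,61]);print(s["joint_vel"].round(3))
E
```

```text
t 6.6 tip [ 498.9 -279.3   82.7] toolx az 4.0 zdir [ 0.0299 -0.0307 -0.9991] SHIFT mm [ 0.  -8.3 21.5] F [-0.14  0.08 -0.7 ] w 0.1
[-0.026  0.014 -0.024 -0.005 -0.006 -0.007]
```

>>> jog_arm:
  increments:
    - [0,-0.004,0.005,0,0]
    - [0,-0.003,0.005,0,0]
    - [0,0,0.004,0,0]
    - [0,0,0,0,0]

```text
time_s: 7.0
tool_pos: [495.6, -267.8, 139.4]
orientation: [0.014, 0.999, 0.035, 0.013]
contact_force: [0.1, 0.3, -0.6]
grip_width: -0.1
```

```bash
python3 - <<'E'
from h import *
from bench import ctrl
s=ctrl.get_state();go(s,[499,-271.7,56]);print(s["joint_vel"].round(3))
E
```

```text
t 7.0 tip [ 497.6 -269.9   66.5] toolx az 4.0 zdir [ 0.0271 -0.0278 -0.9992] SHIFT mm [ 1.   1.6 10.6] F [ 0.11  0.29 -0.61] w -0.1
[ 0.013 -0.005  0.009  0.    -0.001  0.001]
```

>>> jog_arm:
  increments:
    - [0.001,0.001,0.003,0,0]
    - [0,0,0.003,0,0]
    - [0,0,0.002,0,0]
    - [0,0,0.002,0,0]

```text
time_s: 7.4
tool_pos: [497.2, -268.3, 129.4]
orientation: [0.015, 0.999, 0.036, 0.013]
contact_force: [-0.8, 0.6, 3.1]
grip_width: -0.2
```

```bash
python3 - <<'E'
from h import *
from bench import ctrl
s=ctrl.get_state();go(s,[499,-271.7,56]);print(s["joint_vel"].round(3))
E
```

```text
t 7.4 tip [ 499.2 -270.4   56.4] toolx az 4.1 zdir [ 0.0267 -0.0281 -0.9992] SHIFT mm [-0.3  1.3  0.5] F [-0.85  0.56  3.1 ] w -0.2
[-0.001  0.032  0.006 -0.001 -0.038  0.001]
```

>>> jog_arm:
  increments:
    - [0,0,0.002,0,0]
    - [0,0,0.001,0,0]

```text
time_s: 7.6
tool_pos: [497.2, -268.3, 128.6]
orientation: [0.015, 0.999, 0.036, 0.013]
contact_force: [-1.0, 1.1, 10.4]
grip_width: 0.0
```

```bash
python3 - <<'E'
from h import *
from bench import ctrl
s=ctrl.get_state();go(s,[499,-271.7,56]);print(s["joint_vel"].round(3))
E
```

```text
t 7.6 tip [ 499.2 -270.4   55.6] toolx az 4.1 zdir [ 0.0268 -0.0282 -0.9992] SHIFT mm [-0.3  1.3 -0.3] F [-0.96  1.11 10.41] w 0.0
[ 0.    -0.     0.002 -0.    -0.005  0.001]
```

At the stop (10 N). Up, and on to the bar.

>>> jog_arm:
  increments:
    - [0,0,-0.008,0,0]
    - [0,0,-0.01,0,0]
    - [0,0.015,-0.003,0,0]
    - [0,0.015,0,0,0]
    - [0,0.015,0,0,0]
    - [0,0.015,0,0,0]
    - [0,0.004,0,0,0]
    - [0,0,0,0,0]
    - [0,0,0,0,0]

```text
time_s: 8.5
tool_pos: [501.8, -340.1, 152.4]
orientation: [0.016, 0.999, 0.034, 0.014]
contact_force: [-0.7, 0.0, 0.3]
grip_width: -0.4
```

```bash
python3 - <<'E'
from h import *
from bench import ctrl
s=ctrl.get_state();go(s,[502.8,-341.6,56]);print(s["joint_vel"].round(3))
E
```

```text
t 8.5 tip [ 503.9 -342.3   79.5] toolx az 4.0 zdir [ 0.0291 -0.0301 -0.9991] SHIFT mm [-1.7 -1.6 23.4] F [-0.67  0.01  0.27] w -0.4
[-0.006  0.006 -0.002  0.003  0.006 -0.   ]
```

>>> jog_arm:
  increments:
    - [-0.001,-0.001,0.006,0,0]
    - [0,0,0.006,0,0]
    - [0,0,0.003,0,0]
    - [0,0,0.003,0,0]
    - [0,0,0.002,0,0]
    - [0,0,0.002,0,0]

```text
time_s: 9.1
tool_pos: [500.8, -337.7, 128.5]
orientation: [0.015, 0.999, 0.036, 0.013]
contact_force: [-3.0, 1.1, 8.9]
grip_width: 0.0
```

```bash
python3 - <<'E'
from h import *
from bench import ctrl
s=ctrl.get_state();go(s,[502.8,-341.6,56]);print(s["joint_vel"].round(3))
r=ctrl.capture("wrist");cv2.imwrite("pics/w2.png",r["color"][:,:,::-1])
E
```

```text
t 9.1 tip [ 502.7 -339.7   55.6] toolx az 4.1 zdir [ 0.0267 -0.0287 -0.9992] SHIFT mm [-0.1  1.9 -0.3] F [-2.98  1.15  8.94] w 0.0
[ 0.     0.025  0.005 -0.007 -0.027  0.001]
```

View pics/w2.png

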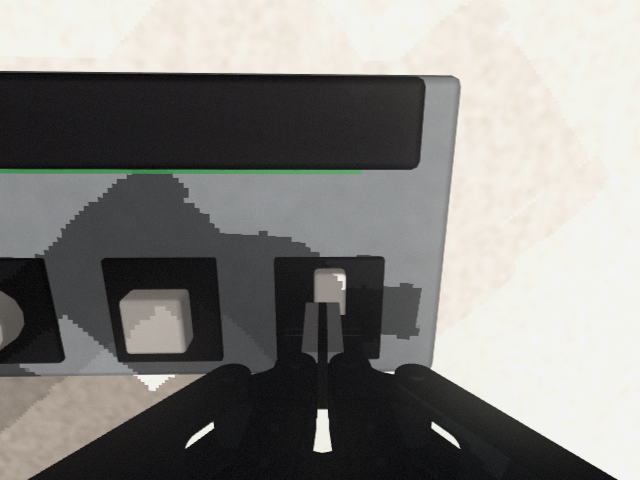

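>>> jog_arm:
  increments:
    - [0,0,-0.01,0,0]
    - [0,0,-0.025,0,0]
    - [0,0,-0.04,0,0]
    - [0,0,-0.04,0,0]
    - [0,0,-0.03,0,0]
    - [0,0,0,0,0]

```text
time_s: 9.75
tool_pos: [497.1, -332.4, 279.4]
orientation: [0.013, 0.999, 0.036, 0.013]
contact_force: [0.4, -1.0, 0.3]
grip_width: -0.1
```

```bash
python3 - <<'E'
from h import *
from bench import ctrl
s=ctrl.get_state();go(s,[481,316,220])
sc=load("scene");t=load("top")
us=np.array([258,88])/4.444+[410,240]-.5; ut=np.array([107/6.154,205/7.4])+[175,245]-.5
print(tri([ray(sc,us),ray(t,ut)]),atz(sc,us,155),atz(t,ut,155))
# stand base centre from top corners
cs=[(135,75),(335,110),(292,350),(100,312)]
print([atz(t,np.array([c[0]/6.154,c[1]/7.4])+[175,245]-.5,12).round(1) for c in cs])
print("keys check"); r=ctrl.capture("wrist");cv2.imwrite("pics/w3.png",r["color"][:,:,::-1])
E
```

```text
t 9.75 tip [ 499.  -334.2  206.5] toolx az 4.1 zdir [ 0.0266 -0.0255 -0.9993] SHIFT mm [  28.8 -649.3  -30.6] F [ 0.43 -0.96  0.35] w -0.1
(array([480.56367451, 315.86849781, 157.5311789 ]), [np.float64(0.38709844842387287), np.float64(0.3870984484236972)]) [477.97507588 315.41960165 155.        ] [480.79634727 316.26921397 155.        ]
[array([525.1, 348.7,  12. ]), array([514.2, 269.8,  12. ]), array([436. , 284.6,  12. ]), array([447.9, 360. ,  12. ])]
keys check
```

View pics/w3.png

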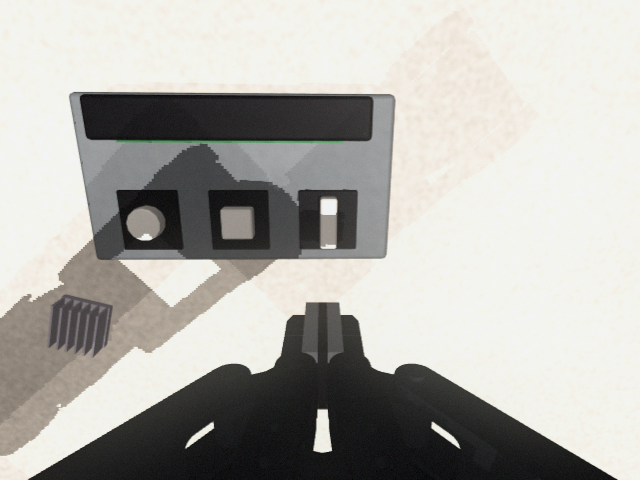

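>>> jog_arm:
  increments:
    - [0,0,0,0.1,1]
    - [0,0,0,0.1,1]
    - [0,0,0,0,1]

```text
time_s: 10.1
tool_pos: [494.9, -329.8, 275.0]
orientation: [0.009, 0.998, -0.068, 0.011]
contact_force: [0.4, 0.4, -0.5]
grip_width: 43.4
```

```bash
python3 - <<'E'
from h import *
from bench import ctrl
s=ctrl.get_state();go(s,[481,316,220])
E
```

```text
t 10.1 tip [ 496.3 -331.1  202. ] toolx az -7.8 zdir [ 0.0203 -0.0185 -0.9996] SHIFT mm [-102.2 -638.7  -30.3] F [ 0.43  0.41 -0.5 ] w 43.4
```

>>> jog_arm:
  increments:
    - [-0.007,-0.042,-0.004,0,1]
    - [-0.007,-0.042,-0.004,0,1]
    - [-0.007,-0.042,-0.004,0,1]
    - [-0.007,-0.042,-0.004,0,1]
    - [-0.007,-0.042,-0.004,0,1]
    - [-0.007,-0.042,-0.003,0,1]
    - [-0.007,-0.042,-0.003,0,1]
    - [-0.007,-0.042,0,0,1]
    - [-0.007,-0.042,0,0,1]
    - [-0.007,-0.042,0,0,1]
    - [-0.007,-0.042,0,0,1]
    - [-0.007,-0.03,0,0,1]
    - [-0.005,-0.02,0,0,1]
    - [0,-0.01,0,0,1]
    - [0,0,0,0,1]
    - [0,0,0,0,1]

```text
time_s: 11.7
tool_pos: [462.9, 219.0, 277.0]
orientation: [0.007, 0.999, -0.052, -0.004]
contact_force: [1.2, -0.0, 0.5]
grip_width: 85.2
```

```bash
python3 - <<'E'
from h import *
from bench import ctrl
s=ctrl.get_state();go(s,[481,316,220]);print(s["joint_positions"].round(3))
r=ctrl.capture("wrist");cv2.imwrite("pics/w4.png",r["color"][:,:,::-1])
T=np.eye(4);T[:3,:3]=Rq(s["orientation"]);T[:3,3]=s["tool_pos"];W=T@r["tool_from_camera"];np.savez("cap_w4.npz",W=W,**r)
print("blunt",proj(r,[480.6,315.9,155],W),"pad",proj(r,[559,70.5,82.5],W),"base",proj(r,[480.8,315.8,12],W))
E
```

```text
t 11.7 tip [462.3 218.1 204.1] toolx az -6.0 zdir [-0.0083 -0.0127 -0.9999] SHIFT mm [  8.2 -99.1 -17.3] F [ 1.18 -0.01  0.48] w 85.2
[ 0.228  0.417  1.735 -0.012  1.     1.911]
blunt [130.84669025 260.05791863] pad [540.50841947  59.60032956] base [204.73812933 199.52760768]
```

View pics/w4.png

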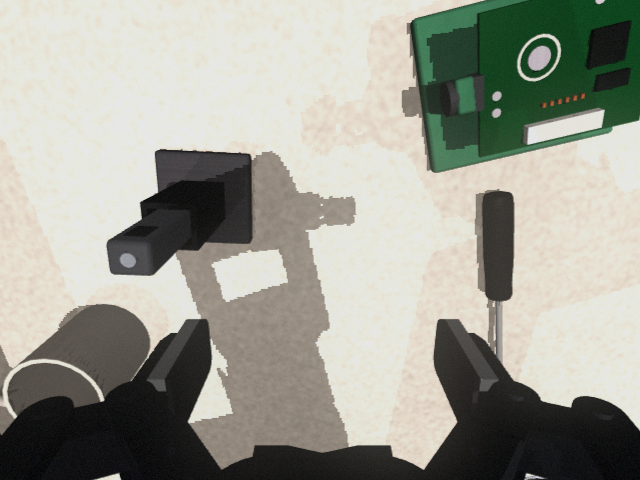

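>>> jog_arm:
  increments:
    - [0.001,-0.02,0,0,1]
    - [0.002,-0.02,0,0.03,1]
    - [0.002,-0.02,0,0,1]
    - [0.002,-0.015,0,0,1]
    - [0,-0.01,0,0,1]
    - [0,-0.004,0,0,1]
    - [0,0,0,0,1]
    - [0,0,0,0,1]

```text
time_s: 12.55
tool_pos: [484.1, 300.6, 274.9]
orientation: [0.009, 0.997, -0.074, -0.005]
contact_force: [0.4, -0.3, 0.0]
grip_width: 85.3
```

```bash
python3 - <<'E'
from h import *
from bench import ctrl
s=ctrl.get_state();go(s,[480.7,315.9,109]);print(s["joint_vel"].round(3))
r=ctrl.capture("wrist");cv2.imwrite("pics/w5.png",r["color"][:,:,::-1])
T=np.eye(4);T[:3,:3]=Rq(s["orientation"]);T[:3,3]=s["tool_pos"];W=T@r["tool_from_camera"];np.savez("cap_w5.npz",W=W,**r)
print("blunt",proj(r,[480.6,315.9,155],W))
E
```

```text
t 12.55 tip [483.3 299.4 201.9] toolx az -8.5 zdir [-0.0114 -0.0163 -0.9998] SHIFT mm [ -4.2 -17.6  92.6] F [ 0.37 -0.34  0.01] w 85.3
[-0.002 -0.     0.002 -0.001  0.001 -0.004]
blunt [290.72657771 283.63201708]
```

View pics/w5.png

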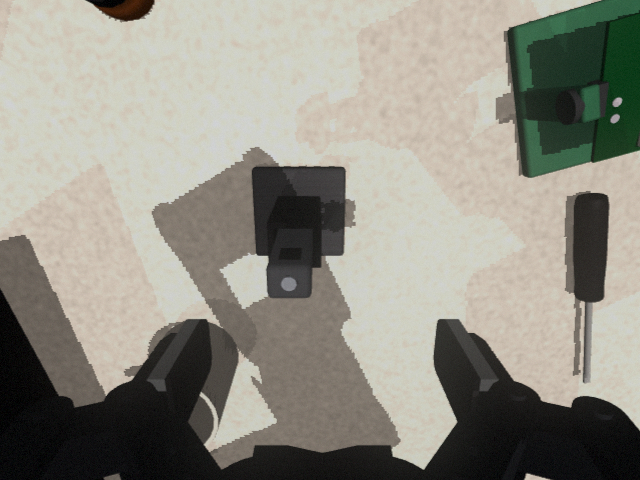

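>>> jog_arm:
  increments:
    - [-0.002,-0.008,0,0,1]
    - [-0.002,-0.007,0,0,1]
    - [0,-0.002,0.01,0,1]
    - [0,0,0,0,1]
    - [0,0,0,0,1]

```text
time_s: 13.1
tool_pos: [481.8, 318.5, 263.7]
orientation: [0.009, 0.997, -0.074, -0.005]
contact_force: [-0.1, -1.1, -0.1]
grip_width: 85.3
```

```bash
python3 - <<'E'
from h import *
from bench import ctrl
s=ctrl.get_state();go(s,[480.7,315.9,109]);print(s["joint_vel"].round(3))
E
```

```text
t 13.1 tip [481.  317.3 190.7] toolx az -8.5 zdir [-0.0122 -0.0167 -0.9998] SHIFT mm [ 0.7 -0.1 81.8] F [-0.09 -1.07 -0.11] w 85.3
[ 0.004  0.016  0.016 -0.002 -0.002  0.001]
```

>>> jog_arm:
  increments:
    - [0,0,0.018,0,1]
    - [0,0,0.018,0,1]
    - [0,0,0.018,0,1]
    - [0,0,0.012,0,1]
    - [0,0,0.006,0,1]
    - [0,0,0,0,1]

```text
time_s: 13.7
tool_pos: [482.0, 317.4, 189.8]
orientation: [0.008, 0.997, -0.074, -0.004]
contact_force: [-0.6, -0.5, 0.1]
grip_width: 85.7
```

```bash
python3 - <<'E'
from h import *
from bench import ctrl
s=ctrl.get_state();go(s,[480.7,315.9,109]);print(s["joint_vel"].round(3))
E
```

```text
t 13.7 tip [481.3 316.2 116.9] toolx az -8.5 zdir [-0.0097 -0.0161 -0.9998] SHIFT mm [-0.5  0.3  7.9] F [-0.56 -0.46  0.08] w 85.7
[-0.001 -0.002 -0.008 -0.001  0.001 -0.001]
```

>>> jog_arm:
  increments:
    - [0,0,0.006,0,1]
    - [0,0,0,0,1]
    - [0,0,0,0,0]
    - [0,0,0,0,0]
    - [0,0,0,0,0]
    - [0,0,0,0,0]
    - [0,0,0,0,0]
    - [0,0,0,0,0]
  grip_force: 50

```text
time_s: 14.5
tool_pos: [483.5, 318.1, 186.3]
orientation: [0.007, 0.997, -0.074, -0.002]
contact_force: [-0.2, 0.0, -1.2]
grip_width: 23.5
```

```bash
python3 - <<'E'
from h import *
from bench import ctrl
s=ctrl.get_state();go(s,[480.7,315.9,109]);print(s["joint_vel"].round(3),s["ft_torque"])
r=ctrl.capture("wrist");cv2.imwrite("pics/w6.png",r["color"][:,:,::-1])
E
```

```text
t 14.5 tip [483.2 317.  113.3] toolx az -8.5 zdir [-0.0041 -0.0138 -0.9999] SHIFT mm [-2.3  1.4  4.3] F [-0.24  0.03 -1.19] w 23.5
[ 0.001 -0.001  0.001 -0.    -0.001  0.001] [-0.03499128  0.00779862  0.05087287]
```

View pics/w6.png

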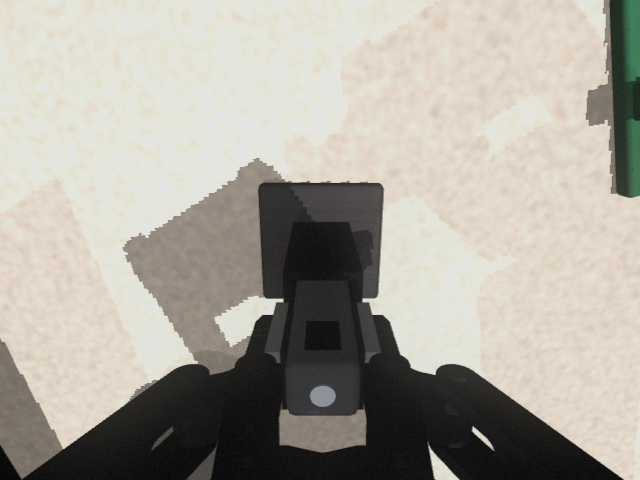

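>>> jog_arm:
  increments:
    - [0,0,-0.008,0,0]
    - [0,0,-0.012,0,0]
    - [0,0,-0.015,0,0]
    - [0,0,0,0,0]

```text
time_s: 14.95
tool_pos: [483.6, 318.5, 223.8]
orientation: [0.007, 0.997, -0.074, -0.002]
contact_force: [0.3, -1.3, -0.5]
grip_width: 23.6
```

```bash
python3 - <<'E'
from h import *
from bench import ctrl
s=ctrl.get_state();go(s,[483.2,317,213.3]);print(s["joint_vel"].round(3),s["ft_torque"])
E
```

```text
t 14.95 tip [483.2 317.5 150.8] toolx az -8.5 zdir [-0.0048 -0.0141 -0.9999] SHIFT mm [ -0.1   1.4 -62.5] F [ 0.32 -1.34 -0.47] w 23.6
[-0.002  0.017  0.022  0.    -0.002 -0.001] [ 0.00514773 -0.05804651 -0.01410266]
```

>>> jog_arm:
  increments:
    - [0,0,-0.02,0,0]
    - [0,0.001,-0.02,0,0]
    - [0,0.001,-0.03,0,0]
    - [0,0,-0.04,0,0]
    - [0,0,-0.04,0,0]
    - [0,0,-0.03,0,0]
    - [0,0,0,0,0]

```text
time_s: 15.65
tool_pos: [482.9, 318.4, 410.3]
orientation: [0.008, 0.997, -0.074, -0.003]
contact_force: [0.2, 0.0, -0.8]
grip_width: 23.7
```

```bash
python3 - <<'E'
from h import *
from bench import ctrl
s=ctrl.get_state();go(s,[820,105,330]);print(s["joint_positions"].round(3),s["ft_torque"])
r=ctrl.capture("wrist");cv2.imwrite("pics/w7.png",r["color"][:,:,::-1])
r=ctrl.capture("scene");cv2.imwrite("pics/s7.png",cv2.resize(r["color"][140:380,350:590],(600,600))[:,:,::-1])
E
```

```text
t 15.65 tip [482.3 317.3 337.3] toolx az -8.5 zdir [-0.0078 -0.0154 -0.9999] SHIFT mm [365.3 160.    8. ] F [ 0.19  0.04 -0.75] w 23.7
[ 0.394  0.365  1.405 -0.011  1.385  2.116] [ 0.00880025 -0.01411995  0.05382153]
```

View pics/w7.png

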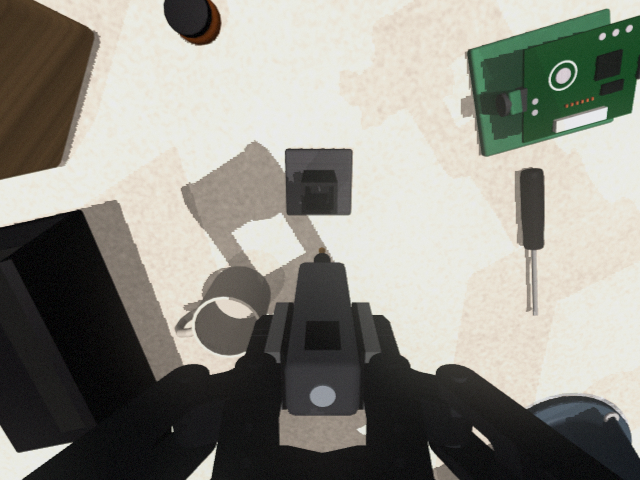

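View pics/s7.png

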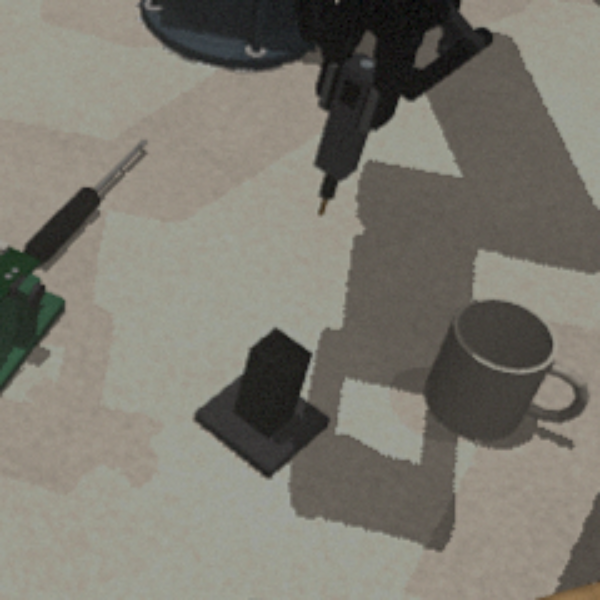

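>>> jog_arm:
  increments:
    - [0.03,0.013,0,0,0]
    - [0.035,0.015,0,0,0]
    - [0.035,0.015,0,0,0]
    - [0.035,0.015,0,0,0]
    - [0.035,0.015,0,0,0]
    - [0.035,0.015,0,0,0]
    - [0.035,0.015,0,0,0]
    - [0.035,0.015,0,0,0]
    - [0.035,0.015,0,0,0]
    - [0.02,0.01,0,0,0]
    - [0,0,0,0,0]

```text
time_s: 16.85
tool_pos: [786.6, 118.6, 359.3]
orientation: [0.016, 0.997, -0.072, -0.038]
contact_force: [-0.6, 0.4, -2.5]
grip_width: 23.4
```

```bash
python3 - <<'E'
from h import *
from bench import ctrl
s=ctrl.get_state();go(s,[900,110,330]);print(s["joint_positions"].round(3),s["joint_vel"].round(3),s["ft_torque"])
E
```

```text
t 16.85 tip [780.9 116.7 286.5] toolx az -8.4 zdir [-0.0774 -0.0262 -0.9967] SHIFT mm [115.3  -8.9 -52.4] F [-0.59  0.4  -2.52] w 23.4
[ 0.017  0.779  0.782 -0.025  1.659  1.731] [0.01  0.025 0.056 0.025 0.014 0.003] [ 0.04475389 -0.07453611  0.01072665]
```

>>> jog_arm:
  increments:
    - [0.02,0,-0.01,0,0]
    - [0.02,0,-0.01,0,0]
    - [0.02,0,-0.01,0,0]
    - [0.02,0,-0.01,0,0]
    - [0.02,0,-0.01,0,0]
    - [0.02,0,0,0,0]
    - [0,0,0,0,0]

```text
time_s: 17.55
tool_pos: [886.2, 104.9, 365.4]
orientation: [0.015, 0.996, -0.07, -0.057]
contact_force: [0.1, -0.2, -0.2]
grip_width: 23.4
```

```bash
python3 - <<'E'
from h import *
from bench import ctrl
s=ctrl.get_state();go(s,[900,110,330]);print(s["joint_positions"].round(3),s["joint_vel"].round(3),s["ft_torque"])
E
```

```text
t 17.55 tip [877.7 103.3 292.9] toolx az -8.2 zdir [-0.1163 -0.0223 -0.993 ] SHIFT mm [ 16.8  -8.3 -39.6] F [ 0.06 -0.16 -0.24] w 23.4
[-1.000e-03  1.031e+00  2.290e-01 -2.500e-02  1.998e+00  1.701e+00] [0.018 0.011 0.029 0.013 0.015 0.003] [ 0.06679308 -0.00704496 -0.01163133]
```

>>> jog_arm:
  increments:
    - [0.03,0,0,0,0]
    - [0.03,0,0,0,0]
    - [0.03,0,0,0,0]
    - [0,0,0,0,0]

```text
time_s: 17.95
tool_pos: [910.5, 85.3, 334.7]
orientation: [0.011, 0.997, -0.069, -0.032]
contact_force: [-0.8, 0.3, -1.9]
grip_width: 23.4
```

```bash
python3 - <<'E'
from h import *
from bench import ctrl
s=ctrl.get_state();go(s,[900,110,330]);print(s["joint_positions"].round(3),s["joint_vel"].round(3),s["ft_torque"])
E
```

```text
t 17.95 tip [905.8  84.  261.8] toolx az -8.0 zdir [-0.0651 -0.0172 -0.9977] SHIFT mm [-13.5 -23.1 -68.1] F [-0.78  0.29 -1.94] w 23.4
[-0.024  1.066  0.221 -0.02   1.919  1.68 ] [ 0.007 -0.017 -0.008  0.011  0.011  0.   ] [-0.03143067 -0.03852798  0.01985718]
```

>>> jog_arm:
  increments:
    - [0.03,-0.009,-0.005,0,0]
    - [0.03,-0.009,-0.005,0,0]
    - [0.03,-0.009,-0.005,0,0]
    - [0.03,-0.009,-0.005,0,0]
    - [0.03,-0.009,-0.005,0,0]
    - [0,0,0,0,0]

```text
time_s: 18.55
tool_pos: [938.2, 97.9, 320.3]
orientation: [0.002, 0.997, -0.069, 0.022]
contact_force: [-0.1, -0.4, -0.4]
grip_width: 23.6
```

```bash
python3 - <<'E'
from h import *
from bench import ctrl
s=ctrl.get_state();go(s,[900,110,330]);print(s["joint_positions"].round(3),s["joint_vel"].round(3),s["ft_torque"])
E
```

```text
t 18.55 tip [941.4  97.5 247.4] toolx az -7.9 zdir [ 0.0432 -0.0061 -0.999 ] SHIFT mm [-39.1  -6.7 -84.4] F [-0.13 -0.41 -0.44] w 23.6
[-0.013  1.083  0.219 -0.006  1.797  1.694] [ 0.003 -0.002 -0.003 -0.002  0.006 -0.   ] [-0.02164415  0.13427881 -0.0366454 ]
```

>>> jog_arm:
  increments:
    - [0.03,-0.009,-0.005,0,0]
    - [0.03,-0.009,-0.005,0,0]
    - [0.03,-0.009,-0.005,0,0]
    - [0.03,-0.009,-0.005,0,0]
    - [0.03,-0.009,-0.005,0,0]
    - [0,0,0,0,0]

```text
time_s: 19.15
tool_pos: [961.6, 108.8, 322.8]
orientation: [-0.008, 0.995, -0.068, 0.076]
contact_force: [-0.8, 0.8, -0.3]
grip_width: 23.4
```

```bash
python3 - <<'E'
from h import *
from bench import ctrl
s=ctrl.get_state();go(s,[900,110,330]);print(s["joint_positions"].round(4),s["joint_vel"].round(3),s["ft_torque"])
E
```

```text
t 19.15 tip [972.7 109.2 250.6] toolx az -7.9 zdir [ 0.1514  0.0058 -0.9885] SHIFT mm [-59.4   6.8 -89.5] F [-0.83  0.84 -0.34] w 23.4
[-0.0038  1.0827  0.2185  0.0064  1.6884  1.7046] [-0.002 -0.001  0.004 -0.002  0.007 -0.   ] [0.01569334 0.12354607 0.00379876]
```

>>> jog_arm:
  increments:
    - [0.03,-0.012,-0.005,0,0]
    - [0.03,-0.012,-0.005,0,0]
    - [0,0,0,0,0]
    - [-0.03,0,-0.005,0,0]
    - [-0.03,0,-0.005,0,0]
    - [-0.03,0,-0.005,0,0]
    - [-0.03,0,-0.005,0,0]
    - [-0.03,0,-0.005,0,0]
    - [0,0,0,0,0]

```text
time_s: 20.05
tool_pos: [812.0, 139.1, 314.0]
orientation: [-0.012, 0.993, -0.068, 0.094]
contact_force: [-0.5, 0.2, -0.3]
grip_width: 23.6
```

```bash
python3 - <<'E'
from h import *
from bench import ctrl
s=ctrl.get_state();go(s,[508+19,63,290-70]);print(s["joint_positions"].round(4),s["joint_vel"].round(3),s["ft_torque"])
E
```

```text
t 20.05 tip [825.7 139.9 242.3] toolx az -8.0 zdir [ 0.1875  0.0106 -0.9822] SHIFT mm [-284.3  116.7  -35. ] F [-0.51  0.15 -0.25] w 23.6
[0.0333 0.7543 0.9592 0.0046 1.2392 1.7398] [-0.012  0.019 -0.091 -0.012 -0.055 -0.001] [-0.06808508  0.09906617  0.00739453]
```

>>> jog_arm:
  increments:
    - [0,0.025,-0.03,0,0]
    - [0,0.025,-0.03,0,0]
    - [0,0.025,-0.03,0,0]
    - [0,0,0,0,0]

```text
time_s: 20.45
tool_pos: [785.5, 63.2, 402.8]
orientation: [-0.011, 0.993, -0.066, 0.095]
contact_force: [0.3, 0.4, 0.7]
grip_width: 23.2
```

```bash
python3 - <<'E'
from h import *
from bench import ctrl
s=ctrl.get_state();go(s,[508+19,63,290-70]);print(s["joint_positions"].round(4),s["joint_vel"].round(3),s["ft_torque"])
E
```

```text
t 20.45 tip [799.4  63.9 331.2] toolx az -7.8 zdir [ 0.1896  0.0096 -0.9818] SHIFT mm [-285.7   40.    57.5] F [0.34 0.4  0.66] w 23.2
[-0.0674  0.635   0.9631  0.0229  1.3539  1.6336] [ 0.034  0.042  0.029  0.048 -0.015  0.007] [-0.02282645  0.00328856 -0.02202024]
```

Now inward fast, and see the tilt drift.

>>> jog_arm:
  increments:
    - [-0.035,0.004,0,0,0]
    - [-0.035,0.004,0,0,0]
    - [-0.035,0.004,0,0,0]
    - [-0.035,0.004,0,0,0]
    - [-0.035,0.004,0,0,0]
    - [-0.035,0.004,0,0,0]
    - [0,0,0,0,0]
    - [0,0,0,0,0]

```text
time_s: 21.25
tool_pos: [575.6, 68.9, 358.1]
orientation: [-0.013, 0.993, -0.067, 0.098]
contact_force: [2.1, -1.1, -0.8]
grip_width: 23.4
```

```bash
python3 - <<'E'
from h import *
from bench import ctrl
s=ctrl.get_state();go(s,[508+19,63,290-70]);print(s["joint_positions"].round(4),s["joint_vel"].round(3),s["ft_torque"])
r=ctrl.capture("wrist");cv2.imwrite("pics/w8.png",r["color"][:,:,::-1])
T=np.eye(4);T[:3,:3]=Rq(s["orientation"]);T[:3,3]=s["tool_pos"];W=T@r["tool_from_camera"];np.savez("cap_w8.npz",W=W,**r)
print(proj(r,[559.2,70.5,82.9],W))
E
```

```text
t 21.25 tip [590.   69.8 286.5] toolx az -7.9 zdir [ 0.1964  0.0117 -0.9805] SHIFT mm [-73.1  17.5  52.7] F [ 2.07 -1.15 -0.76] w 23.4
[-0.0846  0.3488  1.5951  0.0335  1.0019  1.6058] [ 0.009 -0.011  0.058  0.003  0.025  0.002] [ 0.00095223  0.08412184 -0.05267864]
[333.86534599 281.60089845]
```

View pics/w8.png

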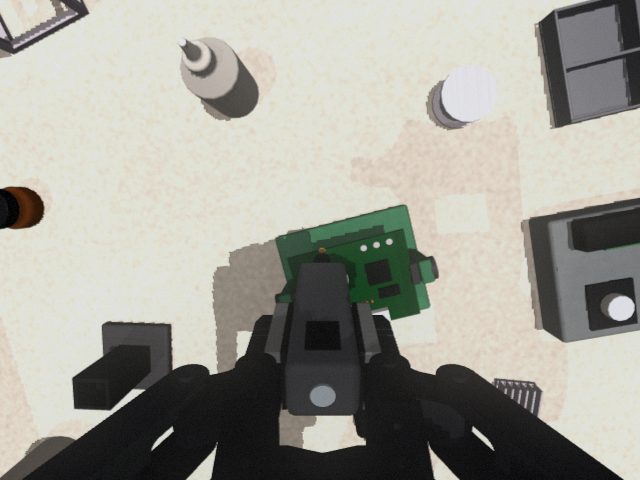

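```bash
cat > bp.py <<'E'
from h import *
s=load("scene");t=load("top");w4=dict(np.load("cap_w4.npz"));
im7=cv2.imread("pics/w7.png")[:,:,::-1]
w7=dict(w4);w7["color"]=im7
# pose w7
z=np.array([-0.0078,-0.0154,-0.9999]);z/=np.linalg.norm(z)
q=np.array([0.008,0.997,-0.074,-0.003]);R=Rq(q/np.linalg.norm(q));print(R[:,2])
ax=np.cross(R[:,2],z);R=Rot.from_rotvec(ax).as_matrix()@R
T=np.eye(4);T[:3,:3]=R;T[:3,3]=[482.9,318.4,410.3];w7["W"]=T@w4["tool_from_camera"]
V=[(s,s["world_from_camera"]),(t,t["world_from_camera"]),(w4,w4["W"]),(w7,w7["W"])]
G={"pad":[(338.6,249),(311,239),(540,58),(563,75)],
"l1":[(309.3,243.5),(335,225.4),None,(628,28)],"l2":[(314,245.7),(329.6,226.1),None,(613.5,31)],"l3":[(319.1,248),(324.4,226.7),None,(599,33)],
"r1":[(353.3,250.3),(300.4,247.9),(497,96),(535,101)],"r2":[(356.1,248),(301.1,252.6),(496.5,113),(535,113)],
"con":[(342.8,234),(321.3,258.7),(564,125),(580,120)]}
P={}
for k,g in G.items():
    rays=[];o=[]
    for (r,W),p in zip(V,g):
        if p is None: continue
        a={"pad":5,"con":14}.get(k,4)
        if r is w4: a=int(a*1.8) if k!="con" else 42
        if r is w7 and k=="con": a=30
        if r is w7 and k!="con": a=int(a*1.6)
        x0,y0=int(p[0])-a,int(p[1])-a;x1,y1=int(p[0])+a+1,int(p[1])+a+1
        c=r["color"][max(y0,0):y1,max(x0,0):x1].astype(float);g_=np.minimum(c[...,0],c[...,2])
        th=(g_.max()+np.median(g_))/2
        m=(g_>th).astype(np.uint8);n,lab,st,cen=cv2.connectedComponentsWithStats(m)
        pp=np.array(p)-[max(x0,0),max(y0,0)]
        i=1+np.argmax([st[j,4]/(1+ (np.linalg.norm(cen[j]-pp)/ (3 if k!="con" else 20))**2) for j in range(1,n)])
        w=np.clip(g_-th,0,None)*(lab==i);yy,xx=np.mgrid[:w.shape[0],:w.shape[1]]
        u=np.array([(w*xx).sum(),(w*yy).sum()])/w.sum()+[max(x0,0),max(y0,0)];o.append(u.round(1).tolist());rays.append(ray(r,u,W))
    x,e=tri(rays);P[k]=x;print(k,o,x.round(1),np.round(e,1))
X=np.array([P[k] for k in P]);c=X.mean(0);n=np.linalg.svd(X-c)[2][2];n*=np.sign(n[2]);print("normal",n.round(4),"tilt",np.degrees(np.arccos(n[2])),((X-c)@n).round(1))
psi=np.radians(7.0);
# 1-dof slope along holder x
h=(X-c)@np.array([np.cos(psi),np.sin(psi),0]);a=np.polyfit(h,X[:,2],1)[0];print("tilt1",np.degrees(np.arctan(a)))
E
python3 bp.py
```

```text
[-0.00716917 -0.01551486 -0.99985394]
pad [[338.3, 248.6], [310.4, 238.9], [542.3, 60.5], [563.3, 74.8]] [559.2  70.8  83.3] [0.4 0.2 1.2 1.4]
l1 [[308.7, 243.2], [334.5, 225.0], [628.9, 28.1]] [590.8  16.4  88. ] [0.6 0.5 1. ]
l2 [[313.6, 245.5], [329.3, 225.6], [615.4, 32.1]] [589.3  28.5  88. ] [0.6 0.6 0.8]
l3 [[318.5, 247.8], [323.8, 226.4], [602.1, 36.0]] [587.7  40.7  88.3] [0.5 0.5 0.8]
r1 [[352.7, 250.0], [300.0, 247.5], [496.4, 95.8], [534.8, 101.1]] [540.1  94.7  78.6] [0.7 0.7 0.7 0.6]
r2 [[355.6, 247.8], [300.6, 252.3], [496.2, 112.6], [534.5, 112.1]] [529.4  93.6  76.2] [0.9 0.9 0.7 0.6]
con [[342.6, 233.5], [320.7, 258.3], [564.5, 127.0], [586.0, 139.7]] [510.2  46.6  78.4] [ 3.5  5.1  6.4 14.3]
normal [-0.1165  0.0584  0.9915] tilt 7.48747114131356 [ 1.1 -1.1 -0.2  1.  -0.  -1.2  0.5]
tilt1 9.171778960785607
```

```bash
python3 - <<'E'
import cv2
a=cv2.imread("pics/w4.png")[0:180,395:640];cv2.imwrite("pics/z4.png",cv2.resize(a,None,fx=3.2,fy=3.2,interpolation=2))
a=cv2.imread("pics/w7.png")[0:165,455:640];cv2.imwrite("pics/z7.png",cv2.resize(a,None,fx=4,fy=3.6,interpolation=2))
E
```

```text
(no output)
```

View pics/z4.png

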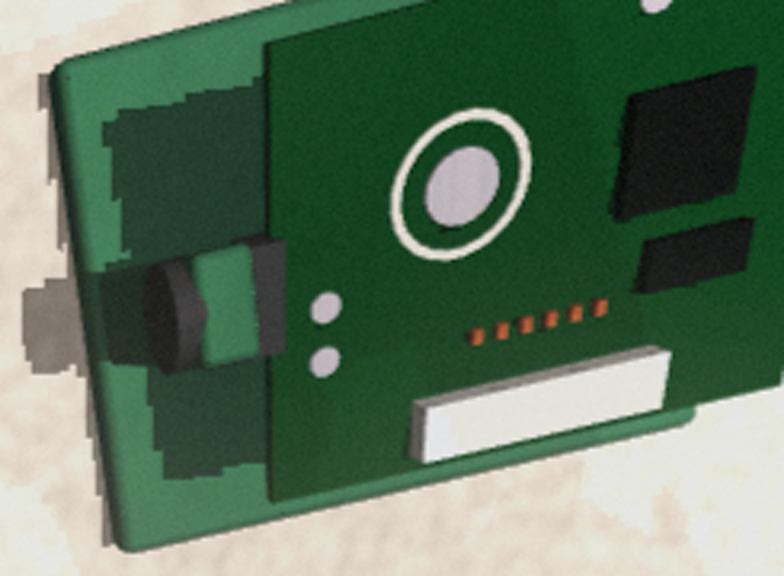

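View pics/z7.png

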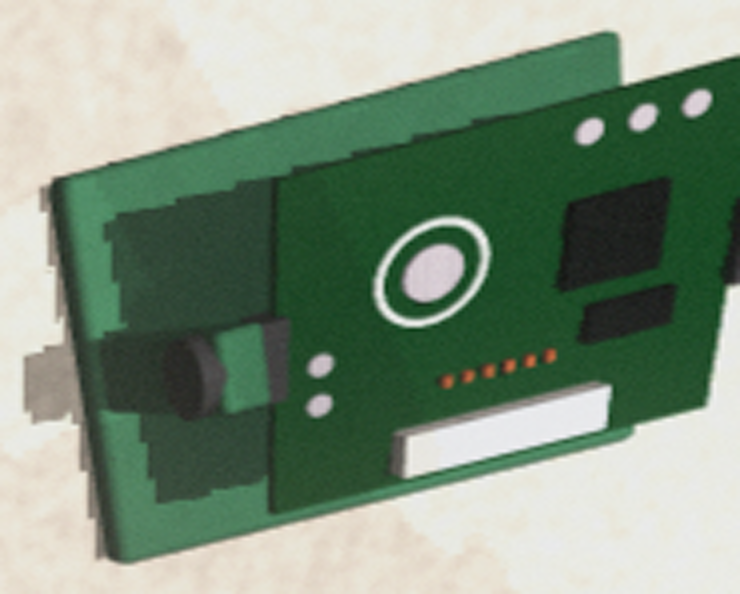

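```bash
cat > fit.py <<'E'
import io,contextlib
with contextlib.redirect_stdout(io.StringIO()):
    from bp import *
from scipy.optimize import least_squares
Z={"s":((7,6),(280,210)),"t":((7,7),(275,205)),"4":((3.2,3.2),(395,0)),"7":((4,3.6),(455,0))}
cv={"s":V[0],"t":V[1],"4":V[2],"7":V[3]}
obs=[]
def add(v,kind,key,p,sg=0.7):
    sc,of=Z[v];u=(np.array(p)+.5)/sc-.5+of;obs.append((v,kind,key,u,sg))
for key,p in {(1,1):(58,62),(-1,1):(128,550)}.items(): add("4","base",key,p,1.2)
for key,p in {(1,1):(58,180),(-1,1):(115,560),(1,-1):(613,33)}.items(): add("7","base",key,p,1.2)
for key,p in {(1,1):(82,138),(1,-1):(503,92),(-1,-1):(545,432),(-1,1):(115,475)}.items(): add("t","base",key,p)
for key,p in {(1,1):(487,512),(1,-1):(85,343),(-1,1):(668,298)}.items(): add("s","base",key,p)
for key,p in {(1,1):(269,42),(-1,1):(271,500)}.items(): add("4","bd",key,p)
for key,p in {(1,1):(275,180),(-1,1):(273,512),(-1,-1):(706,407)}.items(): add("7","bd",key,p)
for key,p in {(1,1):(128,150),(-1,1):(152,423),(-1,-1):(488,383),(1,-1):(462,112)}.items(): add("t","bd",key,p)
for key,p in {(-1,-1):(308,92),(1,-1):(155,196),(1,1):(462,315),(-1,1):(600,211)}.items(): add("s","bd",key,p)
names=["pad","l1","l2","l3","r1","r2"]
B={"pad":[(338.3,248.6),(310.4,238.9),None,None],"l1":[(308.7,243.2),(334.5,225.0),None,None],"l2":[(313.6,245.5),(329.3,225.6),None,None],"l3":[(318.5,247.8),(323.8,226.4),None,None],"r1":[(352.7,250),(300,247.5),(496.4,95.8),(534.8,101.1)],"r2":[(355.6,247.8),(300.6,252.3),(496.2,112.6),(534.5,112.1)]}
for k,g in B.items():
    for v,u in zip("st47",g):
        if u is not None: obs.append((v,"pt",k,np.array(u),0.5))
add("4","pt","pad",(463,186),.5);add("7","pt","pad",(433,272),.5)
for k,p in {"l3":(590,131),"l2":(643,117),"l1":(697,103)}.items(): add("7","pt",k,p,.5)
def model(x):
    cx,cy,yaw,tilt,d=x[:5];pts=x[5:17].reshape(6,2)
    cam=x[17:35].reshape(3,6)  # s,t,w
    Ry=np.array([[np.cos(yaw),-np.sin(yaw),0],[np.sin(yaw),np.cos(yaw),0],[0,0,1]])
    # positive tilt: normal leans to -x
    Rt=np.array([[np.cos(tilt),0,-np.sin(tilt)],[0,1,0],[np.sin(tilt),0,np.cos(tilt)]])
    def bpt(u,v,h): return np.array([cx,cy,0])+Ry@(np.array([0,0,75.])+Rt@np.array([u,v,d+h]))
    return Ry,Rt,bpt,pts,cam
def wcam(v,cam):
    r,W=cv[v];i={"s":0,"t":1,"4":2,"7":2}[v];W=W.copy()
    D=np.eye(4);D[:3,:3]=Rot.from_rotvec(cam[i,3:]).as_matrix();D[:3,3]=cam[i,:3]
    return r,W@D
def res(x):
    Ry,Rt,bpt,pts,cam=model(x);o=[]
    for v,kind,k,u,sg in obs:
        if kind=="base": X=np.array([x[0],x[1],0])+Ry@np.array([60*k[0],75*k[1],14.])
        elif kind=="bd": X=bpt(45*k[0],55*k[1],0)
        else: X=bpt(*pts[names.index(k)],1.0)
        r,W=wcam(v,cam);o.append((proj(r,X,W)-u)/sg)
    pr=np.concatenate([cam[:,:3].ravel()/1.5,cam[:,3:].ravel()/0.004,[(x[4]-1.5)/1.5]])
    return np.concatenate([np.ravel(o),pr])
if __name__=="__main__":
    x0=np.zeros(35);x0[:5]=[553,52,np.radians(7),.25,1.5];x0[5:17]=np.array([[8,17],[33,-40],[33,-27],[33,-15],[-8,44],[-19,44]]).ravel()
    s_=least_squares(res,x0,loss="soft_l1");x=s_.x
    C=np.linalg.inv(s_.jac.T@s_.jac)
    print("ctr",x[:2].round(1),"yaw",np.degrees(x[2]).round(2),"tilt",np.degrees(x[3]).round(2),"+-",np.degrees(np.sqrt(C[3,3])).round(2),"d",x[4].round(2),"cost",s_.cost)
    Ry,Rt,bpt,pts,cam=model(x)
    print("pad",bpt(*pts[0],1.0).round(1),pts.round(1).tolist(),"normal",(Ry@Rt)[:,2].round(4));print(cam.round(3))
    rr=res(x)[:2*len(obs)].reshape(-1,2)
    for o,e in zip(obs,rr): print(o[0],o[1],o[2],e.round(1),end="; ")
E
python3 fit.py
```

```text
ctr [551.5  50.8] yaw 7.04 tilt 13.36 +- 0.64 d 1.81 cost 16.834150519447448
pad [560.2  69.6  80.5] [[11.9, 17.6], [37.0, -40.4], [37.1, -28.3], [37.0, -16.2], [-5.3, 44.0], [-16.3, 44.0]] normal [-0.2294 -0.0283  0.9729]
[[-2.440e-01  2.390e-01 -4.640e-01 -1.000e-03 -1.000e-03  1.000e-03]
 [ 9.300e-02 -1.400e-02 -2.580e-01  1.000e-03  1.000e-03 -2.000e-03]
 [ 7.100e-02  1.253e+00 -1.439e+00  2.000e-03 -1.000e-03  0.000e+00]]
4 base (1, 1) [-0.4 -1. ]; 4 base (-1, 1) [-0.8  1.3]; 7 base (1, 1) [ 0.4 -1. ]; 7 base (-1, 1) [1.1 1.3]; 7 base (1, -1) [ 1.8 -1.7]; t base (1, 1) [-0.9 -0.4]; t base (1, -1) [ 0.6 -1. ]; t base (-1, -1) [ 0.4 -0.5]; t base (-1, 1) [-0.   0.9]; s base (1, 1) [-0.6  0.7]; s base (1, -1) [-1.8 -0.7]; s base (-1, 1) [2.  0.1]; 4 bd (1, 1) [0.1 0.3]; 4 bd (-1, 1) [0.1 0.4]; 7 bd (1, 1) [ 0.3 -0.3]; 7 bd (-1, 1) [-0.6  0.6]; 7 bd (-1, -1) [-1.1 -0.3]; t bd (1, 1) [-0.7  0.5]; t bd (-1, 1) [ 1.3 -0.1]; t bd (-1, -1) [0.5 0.3]; t bd (1, -1) [-0.1  0.4]; s bd (-1, -1) [-0.1 -0.1]; s bd (1, -1) [-1.   0.4]; s bd (1, 1) [-0.   2.2]; s bd (-1, 1) [ 1.5 -0.9]; s pt pad [-0.2  0.2]; t pt pad [ 0.1 -0.1]; s pt l1 [ 0.3 -0.1]; t pt l1 [-0.1  0.2]; s pt l2 [ 0.  -0.1]; t pt l2 [-0.2  0.1]; s pt l3 [-0.2 -0.2]; t pt l3 [ 0.3 -0.2]; s pt r1 [0.6 0. ]; t pt r1 [-0.3  0. ]; 4 pt r1 [ 0.4 -0.1]; 7 pt r1 [-0.3  0. ]; s pt r2 [-0.2 -0.2]; t pt r2 [-0.3 -0.1]; 4 pt r2 [ 0.2 -0.1]; 7 pt r2 [-0.3  0.2]; 4 pt pad [-0.1 -0. ]; 7 pt pad [0.1 0.1]; 7 pt l3 [-0.2  0. ]; 7 pt l2 [ 0.1 -0.1]; 7 pt l1 [ 0.1 -0.1];
```

```bash
python3 - <<'E'
from h import *
r=dict(np.load("cap_w8.npz"));W=r["tool_from_camera"]
a=r["color"][225:425,265:385];cv2.imwrite("pics/z8.png",cv2.resize(a,(360,600),interpolation=2)[:,:,::-1])
for n,uv,zs in [("blunt",(322,396),(28,31,34)),("tip",(322,250),(163,166,169))]:
    for z in zs: print(n,z,atz(r,uv,z,W).round(2))
E
```

```text
blunt 28 [-0.37 -0.24 28.  ]
blunt 31 [-2.87 -0.23 31.  ]
blunt 34 [-5.38 -0.23 34.  ]
tip 163 [ -1.1  -0.2 163. ]
tip 166 [ -2.16  -0.2  166.  ]
tip 169 [ -3.23  -0.2  169.  ]
```

View pics/z8.png

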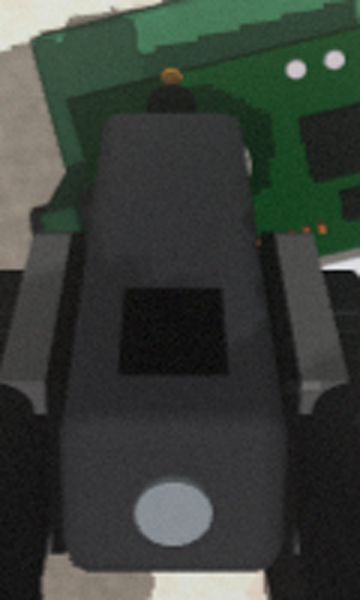

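```bash
cat >> h.py <<'E'
PAD=np.array([559.7,70.2,80.8]);N=np.array([-0.232,-0.029,0.972]);N/=np.linalg.norm(N)
def gp(st,h):
    R=Rq(st["orientation"]);p=st["tool_pos"]+R@np.array([-2.2,-0.2,166]);ax=R@np.array([.005,0,1]);ax/=np.linalg.norm(ax)
    print("t",round(st["time_s"],2),"tip",p.round(1),"ax",ax.round(4),"err deg",np.degrees(np.arccos(-ax@N)).round(2),"height",((p-PAD)@N).round(2),"SHIFT",(R.T@(PAD+N*h-p)).round(1),"F",np.round(st["contact_force"],2),"Faxial",(-ax@st["contact_force"]).round(2),"w",round(st["grip_width"],1),"qd",np.abs(st["joint_vel"]).max().round(3))
E
python3 -c "
from h import *
from bench import ctrl
gp(ctrl.get_state(),40)"
```

```text
t 21.3 tip [605.5  71.5 194.5] ax [ 0.1993  0.0113 -0.9799] err deg 2.18 height 99.84 SHIFT [-67.5  12.4  62.6] F [-0.76  0.76 -0.87] Faxial -0.7 w 23.3 qd 0.025
```

>>> jog_arm:
  increments:
    - [-0.015,0.003,0.01,0,0]
    - [-0.015,0.003,0.012,0,0]
    - [-0.015,0.003,0.012,0,0]
    - [-0.01,0.002,0.01,0,0]
    - [-0.004,0,0.008,0,0]
    - [0,0,0,0,0]
    - [0,0,0,0,0]

```text
time_s: 22.0
tool_pos: [540.1, 66.2, 296.0]
orientation: [-0.013, 0.992, -0.067, 0.106]
contact_force: [-0.8, -0.0, -0.3]
grip_width: 23.5
```

```bash
python3 -c "
from h import *
from bench import ctrl
gp(ctrl.get_state(),30)"
```

```text
t 22.0 tip [573.3  68.5 133.4] ax [ 0.2177  0.0104 -0.976 ] err deg 1.36 height 47.99 SHIFT [-25.    2.8  18.5] F [-0.78 -0.01 -0.34] Faxial -0.16 w 23.5 qd 0.017
```

>>> jog_arm:
  increments:
    - [-0.01,0.001,0.006,0,0]
    - [-0.009,0.001,0.006,0,0]
    - [-0.004,0,0.003,0,0]
    - [0,0,0,0,0]
    - [0,0,0,0,0]

```text
time_s: 22.5
tool_pos: [522.6, 67.5, 277.1]
orientation: [-0.013, 0.992, -0.067, 0.11]
contact_force: [0.0, -0.4, 0.2]
grip_width: 23.8
```

```bash
python3 - <<'E'
from h import *
from bench import ctrl
s=ctrl.get_state();gp(s,10)
r=ctrl.capture("wrist");cv2.imwrite("pics/w9.png",r["color"][:,:,::-1])
r=ctrl.capture("scene");cv2.imwrite("pics/s9.png",cv2.resize(r["color"][180:300,270:420],(750,600),interpolation=2)[:,:,::-1]);np.savez("cap_s9.npz",**r)
r=ctrl.capture("top");cv2.imwrite("pics/t9.png",cv2.resize(r["color"][200:320,260:410],(750,600),interpolation=2)[:,:,::-1]);np.savez("cap_t9.npz",**r)
E
```

```text
t 22.5 tip [556.9  69.7 114.6] ax [ 0.2237  0.01   -0.9746] err deg 1.2 height 33.55 SHIFT [-4.7  0.7 23.6] F [ 0.01 -0.4   0.19] Faxial 0.19 w 23.8 qd 0.005
```

View pics/w9.png

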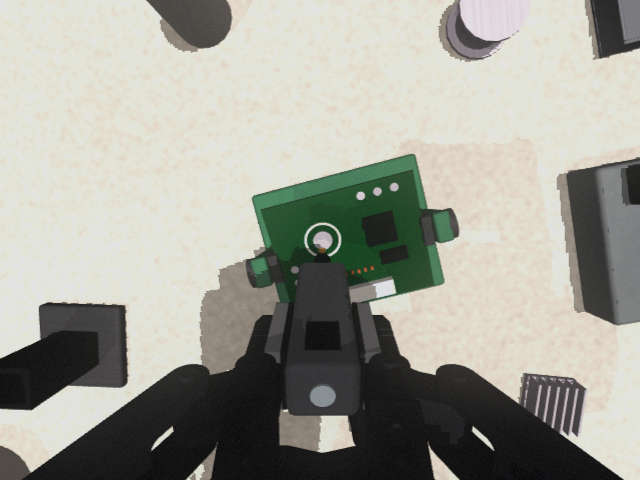

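View pics/s9.png

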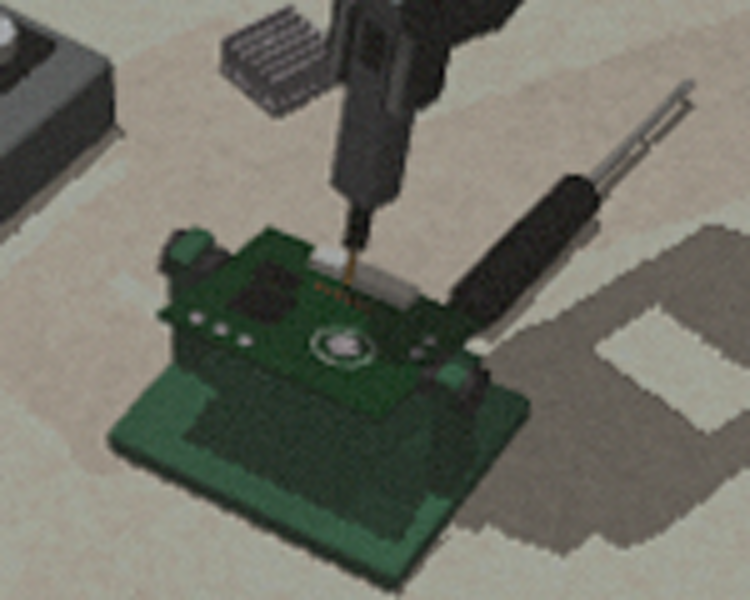

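View pics/t9.png

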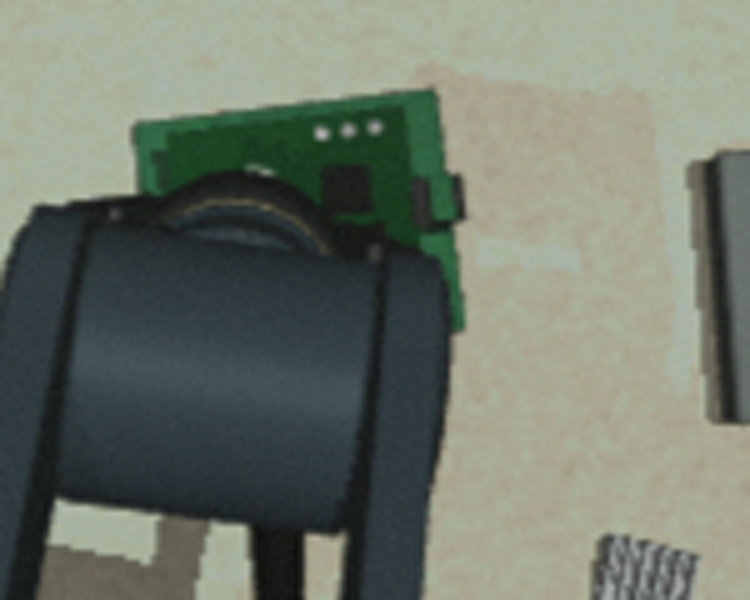

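```bash
python3 - <<'E'
from h import *
s=load("scene");print("tip pred",(proj(s,[556.9,69.7,114.6])-[270,180])*5, "pad pred",(proj(s,PAD)-[270,180])*5)
o,d=ray(s,(349/5+270,284/5+180)) 
# board-plane consistency: offset tip-pad seen in scene vs pred
E
```

```text
tip pred [343.04821452 287.09187285] pad pred [338.46659437 347.03650819]
```

>>> jog_arm:
  increments:
    - [-0.003,0,0.005,0,0]
    - [-0.002,0.001,0.005,0,0]
    - [0,0,0.003,0,0]
    - [0,0,0,0,0]

```text
time_s: 23.05
tool_pos: [521.1, 67.1, 262.7]
orientation: [-0.013, 0.992, -0.067, 0.11]
contact_force: [0.0, -0.7, -0.2]
grip_width: 23.5
```

```bash
python3 - <<'E'
from h import *
from bench import ctrl
s=ctrl.get_state();gp(s,5)
r=ctrl.capture("scene");cv2.imwrite("pics/s10.png",cv2.resize(r["color"][210:290,290:390],(750,600),interpolation=2)[:,:,::-1])
R=Rq(s["orientation"]);p=s["tool_pos"]+R@np.array([-2.2,-0.2,166]);print("tip pred",(proj(r,p)-[290,210])*7.5,"pad",(proj(r,PAD)-[290,210])*7.5)
E
```

```text
t 23.05 tip [555.6  69.4 100.3] ax [ 0.2255  0.0098 -0.9742] err deg 1.17 height 19.94 SHIFT [-0.5 -0.5 14.9] F [ 0.05 -0.74 -0.19] Faxial -0.19 w 23.5 qd 0.003
tip pred [365.6073221  238.27569236] pad [357.69989155 295.55476228]
```

View pics/s10.png

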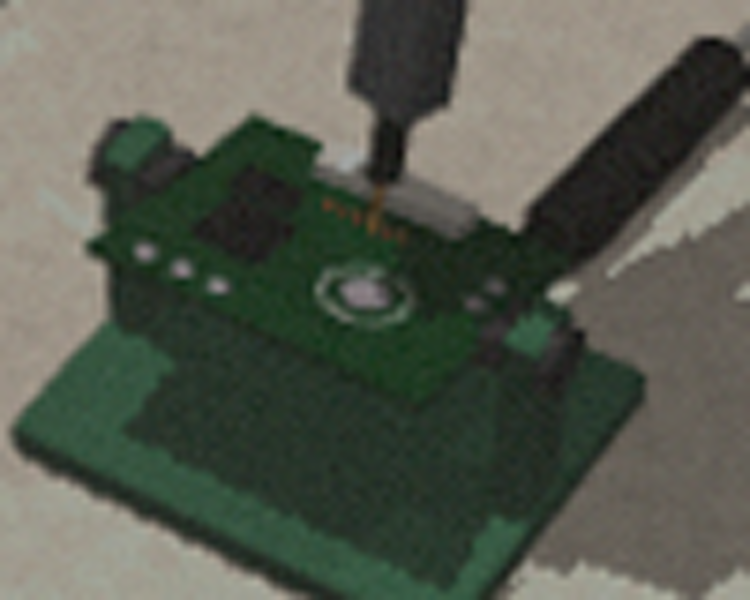

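>>> jog_arm:
  increments:
    - [0,0,0.005,0,0]
    - [0,0,0.005,0,0]
    - [0,0,0.003,0,0]
    - [0,0,0,0,0]

```text
time_s: 23.5
tool_pos: [524.6, 67.3, 249.1]
orientation: [-0.013, 0.992, -0.067, 0.111]
contact_force: [-0.1, -0.2, 0.0]
grip_width: 23.5
```

```bash
python3 - <<'E'
from h import *
from bench import ctrl
s=ctrl.get_state();gp(s,0)
E
```

```text
t 23.5 tip [559.2  69.5  86.7] ax [ 0.226   0.0097 -0.9741] err deg 1.16 height 5.9 SHIFT [-0.9 -0.6  5.9] F [-0.11 -0.17  0.01] Faxial 0.04 w 23.5 qd 0.003
```

>>> jog_arm:
  increments:
    - [-0.001,-0.001,0.002,0,0]
    - [0,0,0.002,0,0]
    - [0,0,0.001,0,0]
    - [0,0,0,0,0]

```text
time_s: 23.9
tool_pos: [525.0, 68.6, 243.5]
orientation: [-0.013, 0.992, -0.067, 0.111]
contact_force: [-0.2, -0.0, -1.4]
grip_width: 23.6
```

```bash
python3 - <<'E'
from h import *
from bench import ctrl
s=ctrl.get_state();gp(s,0)
E
```

```text
t 23.9 tip [559.6  70.8  81.2] ax [ 0.226   0.0097 -0.9741] err deg 1.16 height 0.37 SHIFT [0.1 0.6 0.4] F [-0.24 -0.04 -1.35] Faxial -1.26 w 23.6 qd 0.003
```

>>> jog_arm:
  increments:
    - [0,0,0.002,0,0]
    - [0,0,0.001,0,0]
    - [0,0,0,0,0]

```text
time_s: 24.2
tool_pos: [525.8, 68.6, 240.9]
orientation: [-0.013, 0.991, -0.067, 0.111]
contact_force: [-0.1, -0.3, 1.2]
grip_width: 23.8
```

```bash
cat > rd.py <<'E'
from h import *
from bench import ctrl
import sys
F=[]
n=int(sys.argv[1]) if len(sys.argv)>1 else 6
for i in range(n):
    s=ctrl.get_state();r=ctrl.capture("wrist" if i%2 else "scene")
    F.append(s["contact_force"]@N)
    if i==n-2: sc=r
    if i==n-1: wr=r
gp(s,-6);print("Fn",np.round(F,2),np.mean(F).round(2))
k=str(int(s["time_s"]*100))
cv2.imwrite(f"pics/s_{k}.png",np.hstack([cv2.resize(sc["color"][215:275,310:370],(600,600),interpolation=2)])[:,:,::-1])
cv2.imwrite(f"pics/w_{k}.png",cv2.resize(wr["color"][190:300,260:380],(600,550),interpolation=2)[:,:,::-1]);print(k)
E
python3 rd.py
```

```text
t 24.45 tip [560.6  70.9  78.6] ax [ 0.2269  0.0097 -0.9739] err deg 1.15 height -2.35 SHIFT [-0.2  0.6  3.7] F [-0.6   0.01  0.79] Faxial 0.9 w 23.3 qd 0.001
Fn [1.15 0.47 0.63 0.98 0.95 0.9 ] 0.85
2445
```

```bash
ls pics | tail -5
```

```text
z2.png
z3.png
z4.png
z7.png
z8.png
```

View pics/s_2445.png

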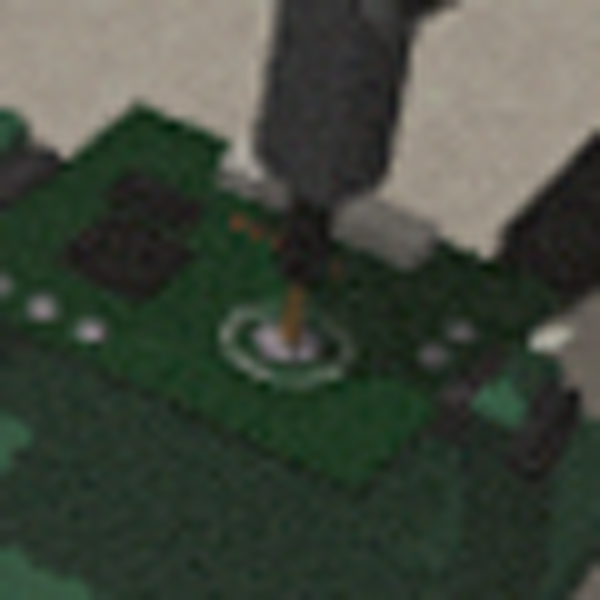

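View pics/w_2445.png

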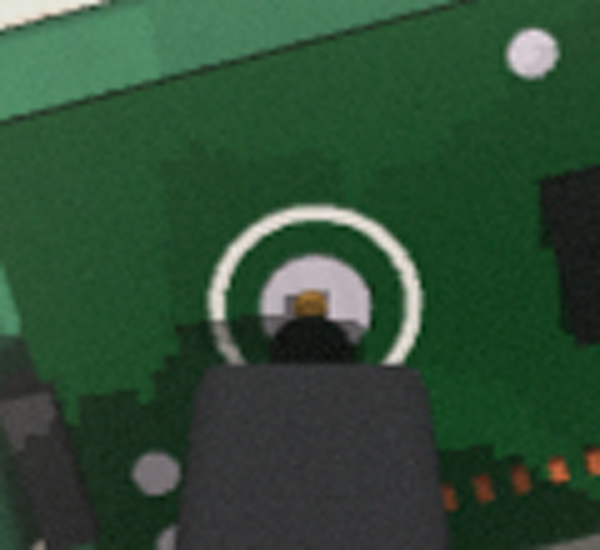

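>>> jog_arm:
  increments:
    - [0,0,0.002,0,0]
    - [0,0,0.001,0,0]
    - [0,0,0,0,0]
    - [0,0,0,0,0]

```text
time_s: 24.9
tool_pos: [526.5, 68.6, 237.9]
orientation: [-0.013, 0.991, -0.067, 0.111]
contact_force: [0.0, -0.9, 1.6]
grip_width: 23.4
```

```bash
python3 rd.py 10
```

```text
t 25.35 tip [561.3  70.9  75.7] ax [ 0.2271  0.0096 -0.9738] err deg 1.15 height -5.37 SHIFT [-0.2  0.5  0.6] F [-0.8  -0.02  1.36] Faxial 1.51 w 23.6 qd 0.002
Fn [1.59 1.87 1.43 1.76 1.52 1.2  1.86 0.95 1.91 1.51] 1.56
2535
```

>>> jog_arm:
  increments:
    - [0,0,0.0006,0,0]
    - [0,0,0,0,0]
    - [0,0,0,0,0]
    - [0,0,0,0,0]

```text
time_s: 25.8
tool_pos: [526.6, 68.7, 237.3]
orientation: [-0.013, 0.991, -0.067, 0.111]
contact_force: [-1.0, -0.7, 1.4]
grip_width: 23.3
```

```bash
python3 rd.py 16
```

```text
t 26.55 tip [561.4  70.9  75. ] ax [ 0.227   0.0097 -0.9738] err deg 1.15 height -6.03 SHIFT [-0.2  0.5 -0. ] F [-0.2   0.09  1.35] Faxial 1.36 w 23.5 qd 0.001
Fn [1.58 2.09 2.18 2.55 1.35 0.81 1.03 1.52 1.81 1.22 1.37 1.24 1.6  2.08
 1.36 1.36] 1.57
2655
```

```bash
python3 - <<'E'
from h import *
from bench import ctrl
r=ctrl.capture("scene");cv2.imwrite("pics/sf.png",cv2.resize(r["color"][180:380,180:480],(780,520),interpolation=2)[:,:,::-1])
E
```

```text
(no output)
```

View pics/s_2655.png

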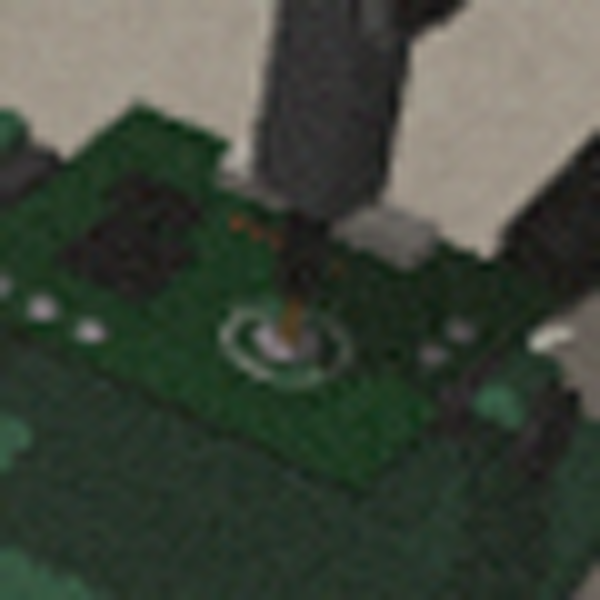

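View pics/w_2655.png

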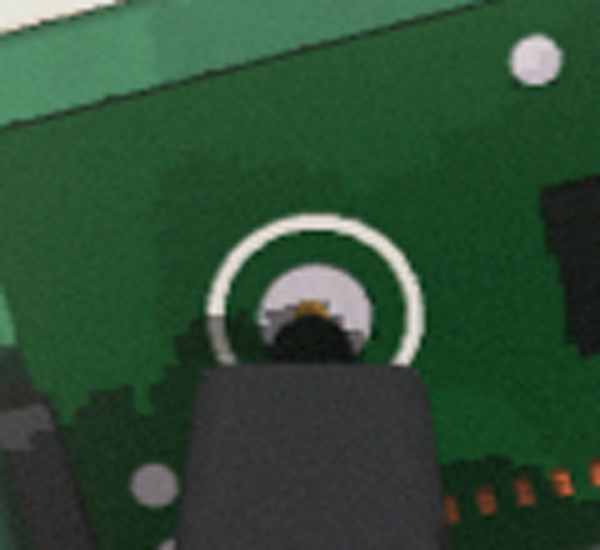

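View pics/sf.png

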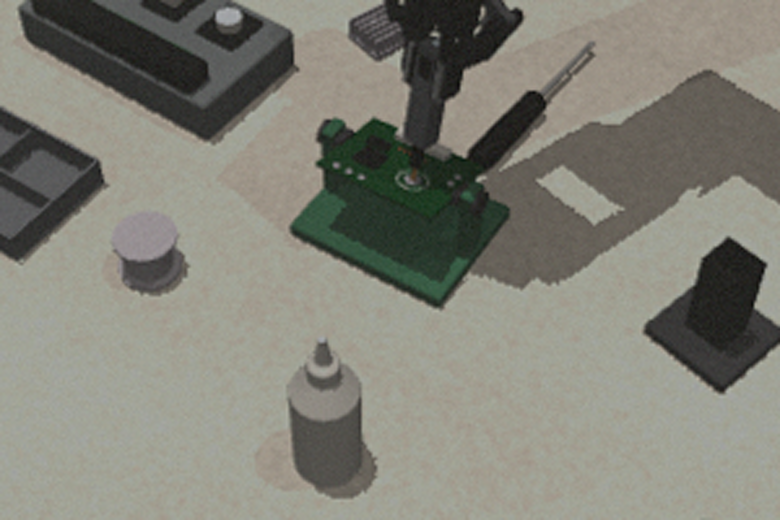

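```bash
python3 -c "
from bench import ctrl
print(ctrl.get_state()['time_s'],ctrl.sign_off())"
```

```text
the job is handed in; nothing more can be done
26.65 None
```

I pressed the three keys in order, drew the probe out of its stand, and am holding its pin on the ringed pad. I handed the job in at 26.65 s; no verdict is reported.

**Keys:** Round, square and bar each went to the stop. The finger tips read about 55–56 mm, with 32 N on the round key (harder than needed), 10 N on the square and 9 N on the bar. A picture afterwards showed all three up again.

**Tilt:** The board leans about 13–14° (fitted at 13.4 ± 0.6°; a rougher first estimate gave 15°). The moves only allow turns about the tool's axis, so I tilted the tool by pushing outward at the end of the arm's reach, with the probe already held.

**Last checks:**
- **Position:** The pin is on the metal disc, about 1 mm from its centre in the wrist and scene pictures.
- **Squareness:** The probe is about 1.2° off square by the arm's readings, plus the uncertainty in the board's own tilt.
- **Pin depth:** The arm's position puts it 6.0 mm in. The noisy force reading, about 2.35 N after allowing for the probe's weight, suggests 5.4 mm. Both are close to half-way.
- **Rest of the scene:** The arm is still, and the board has not turned. What shows of the other things in the last picture looks undisturbed; I did not measure it, and the mug and flux jar were outside the crop I viewed.

**Possible problem:** While I was tilting the tool, joint 3 sat at its lower limit and read 0.2185 against 0.22 rad, which could count as leaving its range.

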